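# Load the chip tray on the scanning stage and start the scan

### The job

Load the scanning stage: first push the grey chip tray square into the corner of the stage's two stops so that it touches both, then tip every dark chip from the red-banded cups into the tray's white well and every pale chip from the blue-banded cup into its black well, from low above the tray, collecting any that miss (a cup may be empty already). Stand the emptied cups upright back on the mat, and when all is in place with the tray still against both stops, press the green start button fully down and let go; leave the bottle, the slide box and the rock alone.

Things in the scene. Friction and masses are not known exactly. Their poses are not given: they have to be found in the camera images.
- stage: Fixed flat black scanning stage, plate 200 (x) x 270 (y) mm, bare flat top 30 mm above the bench. On it two aluminium stop bars, 13 mm high, 10 mm thick: the far stop along its +x edge (inner face at x = 85 mm) and the right-hand stop along its -y edge (inner face at y = -120 mm), meeting in a square corner. Origin: centre of the underside; x points away from the robot to the far stop, y left.
- stage_corner (a point): The inside corner of the two stops, at the level of the stage's top; axes as the stage's: the far stop's face is the plane x = 0, the right-hand stop's face the plane y = 0.
- tray: Loose grey chip tray on the stage, a few cm from the stops and askew: 100 (x) x 172 (y) x 24 mm high, about 0.22 kg, straight sides, walls and floor 4 mm. A wall at y = 0 parts it into two open wells, 92 x 80 mm, 20 mm deep: white floor at +y (left), black floor at -y (right). Origin: centre of the underside. Slides when pushed; its +x side goes to the far stop, -y side to the right-hand stop.
- tray_corner (a point): The tray's outer bottom corner at its +x, -y end, that comes into the stage's stop corner; axes as the tray's.
- tray_white (a point): Centre of the floor of the white well (axes as the tray's; the rim is 20 mm above).
- tray_black (a point): Centre of the floor of the black well (axes as the tray's; the rim is 20 mm above).
- mat: Blue-green bench mat, 350 (its x) x 180 (its y) x 3 mm, fixed on the bench to the left of the stage; the three cups stand on it. Origin: centre of the underside; x is its long direction.
- start (a joint): Travel of the green start button on the controller: 0 released, 0.006 m fully down (about 5 N); springs back.
- start_top (a point): Centre of the top of the green round start button, 28 mm across, on top of the cream controller box (130 x 80 x 45 mm, fixed, on the bench to the right of the stage); about 63 mm above the bench; pressed straight down.
- oil_bottle: Bystander: small amber bottle, 44 mm across and 85 mm high, standing beyond the stage. Origin at its foot. Leave alone.
- slide_box: Bystander: closed blue slide box, 89 x 109 x 38 mm, lying beyond the stage. Origin: centre of its underside. Leave alone.
- ore_lump: Bystander: brown lump of rock, 72 mm across and 48 mm high, beyond the controller. Origin at its underside. Leave alone.
- cup1_mid (a point): Rigid open white plastic cup with a red band near its foot, holding up to three dark chips (perhaps none). 72 mm high, outside diameter 56 mm at the foot, 59 mm half-way up, 62 mm at the rim; wall 3 mm, floor 4 mm, about 0.09 kg. Point: on the cup's axis half-way up, 36 mm above its foot; z points out of the mouth.
- dark1_c (a point): One dark red-brown ore chip, a chunky rounded lump about 17 mm across and 14 mm high, 12 g, at first in cup1 (None if absent). Point: its centre.
- dark2_c (a point): One dark red-brown ore chip, a chunky rounded lump about 17 mm across and 14 mm high, 12 g, at first in cup1 (None if absent). Point: its centre.
- dark3_c (a point): One dark red-brown ore chip, a chunky rounded lump about 17 mm across and 14 mm high, 12 g, at first in cup1 (None if absent). Point: its centre.
- cup2_mid (a point): Rigid open white plastic cup with a red band near its foot, holding up to three dark chips (perhaps none). 72 mm high, outside diameter 56 mm at the foot, 59 mm half-way up, 62 mm at the rim; wall 3 mm, floor 4 mm, about 0.09 kg. Point: on the cup's axis half-way up, 36 mm above its foot; z points out of the mouth.
- dark4_c (a point): One dark red-brown ore chip, a chunky rounded lump about 17 mm across and 14 mm high, 12 g, at first in cup2 (None if absent). Point: its centre.
- dark5_c (a point): One dark red-brown ore chip, a chunky rounded lump about 17 mm across and 14 mm high, 12 g, at first in cup2 (None if absent). Point: its centre.
- dark6_c (a point): One dark red-brown ore chip, a chunky rounded lump about 17 mm across and 14 mm high, 12 g, at first in cup2 (None if absent). Point: its centre.
- cup3_mid (a point): Rigid open white plastic cup with a blue band near its foot, holding up to three pale chips (perhaps none). 72 mm high, outside diameter 56 mm at the foot, 59 mm half-way up, 62 mm at the rim; wall 3 mm, floor 4 mm, about 0.09 kg. Point: on the cup's axis half-way up, 36 mm above its foot; z points out of the mouth.
- pale1_c (a point): One pale cream ore chip, a chunky rounded lump about 17 mm across and 14 mm high, 12 g, at first in cup3 (None if absent). Point: its centre.
- pale2_c (a point): One pale cream ore chip, a chunky rounded lump about 17 mm across and 14 mm high, 12 g, at first in cup3 (None if absent). Point: its centre.
- pale3_c (a point): One pale cream ore chip, a chunky rounded lump about 17 mm across and 14 mm high, 12 g, at first in cup3 (None if absent). Point: its centre.
Not all that is in view belongs to the job. What is shaped like the part that bears cup3_mid but yellow is not meant.

How it is judged:
On the way, in this order (a step that is already met when the one before it is completed fails the run):
1. The tray lies square in the corner against both stops (x of tray_corner in the frame of stage_corner between -0.003 and 0.003 m and y of tray_corner in the frame of stage_corner between -0.003 and 0.003 m and z of tray_corner in the frame of stage_corner between -0.003 and 0.003 m and angle between the x axis of tray_corner and the x axis of stage_corner, either way round below 0.025 rad), for 0.2 s.
2. All dark chips lie in the white well, all pale chips in the black well, and all cups stand upright on the mat, let go (x of dark1_c in the frame of tray_white between -0.046 and 0.046 m and y of dark1_c in the frame of tray_white between -0.04 and 0.04 m and z of dark1_c in the frame of tray_white between -0.002 and 0.03 m and x of dark2_c in the frame of tray_white between -0.046 and 0.046 m and y of dark2_c in the frame of tray_white between -0.04 and 0.04 m and z of dark2_c in the frame of tray_white between -0.002 and 0.03 m and x of dark3_c in the frame of tray_white between -0.046 and 0.046 m and y of dark3_c in the frame of tray_white between -0.04 and 0.04 m and z of dark3_c in the frame of tray_white between -0.002 and 0.03 m and x of dark4_c in the frame of tray_white between -0.046 and 0.046 m and y of dark4_c in the frame of tray_white between -0.04 and 0.04 m and z of dark4_c in the frame of tray_white between -0.002 and 0.03 m and x of dark5_c in the frame of tray_white between -0.046 and 0.046 m and y of dark5_c in the frame of tray_white between -0.04 and 0.04 m and z of dark5_c in the frame of tray_white between -0.002 and 0.03 m and x of dark6_c in the frame of tray_white between -0.046 and 0.046 m and y of dark6_c in the frame of tray_white between -0.04 and 0.04 m and z of dark6_c in the frame of tray_white between -0.002 and 0.03 m and x of pale1_c in the frame of tray_black between -0.046 and 0.046 m and y of pale1_c in the frame of tray_black between -0.04 and 0.04 m and z of pale1_c in the frame of tray_black between -0.002 and 0.03 m and x of pale2_c in the frame of tray_black between -0.046 and 0.046 m and y of pale2_c in the frame of tray_black between -0.04 and 0.04 m and z of pale2_c in the frame of tray_black between -0.002 and 0.03 m and x of pale3_c in the frame of tray_black between -0.046 and 0.046 m and y of pale3_c in the frame of tray_black between -0.04 and 0.04 m and z of pale3_c in the frame of tray_black between -0.002 and 0.03 m and x of cup1_mid in the frame of mat between -0.165 and 0.165 m and y of cup1_mid in the frame of mat between -0.085 and 0.085 m and z of cup1_mid in the frame of mat between 0.03 and 0.045 m and angle between each of cup1_mid, cup2_mid, cup3_mid's own z axis and vertical below 0.12 rad and x of cup2_mid in the frame of mat between -0.165 and 0.165 m and y of cup2_mid in the frame of mat between -0.085 and 0.085 m and z of cup2_mid in the frame of mat between 0.03 and 0.045 m and x of cup3_mid in the frame of mat between -0.165 and 0.165 m and y of cup3_mid in the frame of mat between -0.085 and 0.085 m and z of cup3_mid in the frame of mat between 0.03 and 0.045 m and contact force between the fingers and cup1 below 0.1 N and contact force between the fingers and cup2 below 0.1 N and contact force between the fingers and cup3 below 0.1 N), for 0.2 s.
3. With the chips in their wells and the tray against both stops, the start button is pressed fully down (all of step 1 and x of dark1_c in the frame of tray_white between -0.046 and 0.046 m and y of dark1_c in the frame of tray_white between -0.04 and 0.04 m and z of dark1_c in the frame of tray_white between -0.002 and 0.03 m and x of dark2_c in the frame of tray_white between -0.046 and 0.046 m and y of dark2_c in the frame of tray_white between -0.04 and 0.04 m and z of dark2_c in the frame of tray_white between -0.002 and 0.03 m and x of dark3_c in the frame of tray_white between -0.046 and 0.046 m and y of dark3_c in the frame of tray_white between -0.04 and 0.04 m and z of dark3_c in the frame of tray_white between -0.002 and 0.03 m and x of dark4_c in the frame of tray_white between -0.046 and 0.046 m and y of dark4_c in the frame of tray_white between -0.04 and 0.04 m and z of dark4_c in the frame of tray_white between -0.002 and 0.03 m and x of dark5_c in the frame of tray_white between -0.046 and 0.046 m and y of dark5_c in the frame of tray_white between -0.04 and 0.04 m and z of dark5_c in the frame of tray_white between -0.002 and 0.03 m and x of dark6_c in the frame of tray_white between -0.046 and 0.046 m and y of dark6_c in the frame of tray_white between -0.04 and 0.04 m and z of dark6_c in the frame of tray_white between -0.002 and 0.03 m and x of pale1_c in the frame of tray_black between -0.046 and 0.046 m and y of pale1_c in the frame of tray_black between -0.04 and 0.04 m and z of pale1_c in the frame of tray_black between -0.002 and 0.03 m and x of pale2_c in the frame of tray_black between -0.046 and 0.046 m and y of pale2_c in the frame of tray_black between -0.04 and 0.04 m and z of pale2_c in the frame of tray_black between -0.002 and 0.03 m and x of pale3_c in the frame of tray_black between -0.046 and 0.046 m and y of pale3_c in the frame of tray_black between -0.04 and 0.04 m and z of pale3_c in the frame of tray_black between -0.002 and 0.03 m and x of cup1_mid in the frame of mat between -0.165 and 0.165 m and y of cup1_mid in the frame of mat between -0.085 and 0.085 m and z of cup1_mid in the frame of mat between 0.03 and 0.045 m and angle between each of cup1_mid, cup2_mid, cup3_mid's own z axis and vertical below 0.12 rad and x of cup2_mid in the frame of mat between -0.165 and 0.165 m and y of cup2_mid in the frame of mat between -0.085 and 0.085 m and z of cup2_mid in the frame of mat between 0.03 and 0.045 m and x of cup3_mid in the frame of mat between -0.165 and 0.165 m and y of cup3_mid in the frame of mat between -0.085 and 0.085 m and z of cup3_mid in the frame of mat between 0.03 and 0.045 m and value of joint start above 0.0045 m), for 0.05 s.
At the end, for the whole second after the job is handed in: Tray corner within 3 mm of the stop corner each way and square within 0.025 rad; every dark chip in the white well, every pale chip in the black well; all cups upright (0.12 rad) on the mat; button released; all at rest (all of step 1 and x of dark1_c in the frame of tray_white between -0.046 and 0.046 m and y of dark1_c in the frame of tray_white between -0.04 and 0.04 m and z of dark1_c in the frame of tray_white between -0.002 and 0.03 m and x of dark2_c in the frame of tray_white between -0.046 and 0.046 m and y of dark2_c in the frame of tray_white between -0.04 and 0.04 m and z of dark2_c in the frame of tray_white between -0.002 and 0.03 m and x of dark3_c in the frame of tray_white between -0.046 and 0.046 m and y of dark3_c in the frame of tray_white between -0.04 and 0.04 m and z of dark3_c in the frame of tray_white between -0.002 and 0.03 m and x of dark4_c in the frame of tray_white between -0.046 and 0.046 m and y of dark4_c in the frame of tray_white between -0.04 and 0.04 m and z of dark4_c in the frame of tray_white between -0.002 and 0.03 m and x of dark5_c in the frame of tray_white between -0.046 and 0.046 m and y of dark5_c in the frame of tray_white between -0.04 and 0.04 m and z of dark5_c in the frame of tray_white between -0.002 and 0.03 m and x of dark6_c in the frame of tray_white between -0.046 and 0.046 m and y of dark6_c in the frame of tray_white between -0.04 and 0.04 m and z of dark6_c in the frame of tray_white between -0.002 and 0.03 m and x of pale1_c in the frame of tray_black between -0.046 and 0.046 m and y of pale1_c in the frame of tray_black between -0.04 and 0.04 m and z of pale1_c in the frame of tray_black between -0.002 and 0.03 m and x of pale2_c in the frame of tray_black between -0.046 and 0.046 m and y of pale2_c in the frame of tray_black between -0.04 and 0.04 m and z of pale2_c in the frame of tray_black between -0.002 and 0.03 m and x of pale3_c in the frame of tray_black between -0.046 and 0.046 m and y of pale3_c in the frame of tray_black between -0.04 and 0.04 m and z of pale3_c in the frame of tray_black between -0.002 and 0.03 m and x of cup1_mid in the frame of mat between -0.165 and 0.165 m and y of cup1_mid in the frame of mat between -0.085 and 0.085 m and z of cup1_mid in the frame of mat between 0.03 and 0.045 m and angle between each of cup1_mid, cup2_mid, cup3_mid's own z axis and vertical below 0.12 rad and x of cup2_mid in the frame of mat between -0.165 and 0.165 m and y of cup2_mid in the frame of mat between -0.085 and 0.085 m and z of cup2_mid in the frame of mat between 0.03 and 0.045 m and x of cup3_mid in the frame of mat between -0.165 and 0.165 m and y of cup3_mid in the frame of mat between -0.085 and 0.085 m and z of cup3_mid in the frame of mat between 0.03 and 0.045 m and linear speed of each of tray, cup1, cup2, cup3 below 0.02 m/s and value of joint start below 0.002 m); the robot touches nothing.
It fails at once if The oil bottle is moved more than 3 cm (distance of oil_bottle from where it was at the start of the episode above 0.03 m).
It fails at once if The slide box is moved more than 3 cm (distance of slide_box from where it was at the start of the episode above 0.03 m).
It fails at once if The ore lump is moved more than 3 cm (distance of ore_lump from where it was at the start of the episode above 0.03 m).
It fails at once if A chip is dropped from a height (it falls faster than 2 m/s, as from about 20 cm) (linear speed of any of dark1, dark2, dark3, dark4, dark5, dark6, pale1, pale2, pale3 above 2 m/s).
Of dark1, dark2, dark3, dark4, dark5, dark6, pale1, pale2, pale3 only 4 to 9 are there at a start; the rules pass over those that are not, and their reading is None.
At some moment in a run one of tray, cup1, cup2, cup3 may be knocked a few centimetres aside while the robot is not near it.
It also fails if it takes over 210 s, if anything falls off the work surface, if the arm or the gripper's body presses on something with over 40 N, if the wrist force passes 120 N, or if a joint passes its speed limit or range.

### The arm

A 6-joint arm with a two-finger parallel gripper is mounted at the origin on the work surface. World frame = base frame: x ahead of the robot, y to its left, z up, the work surface at z = 0. Lengths are in m, angles in rad, forces in N, time in s.
With the tool pointing down it reaches from about 0.35 to 0.85 m from the base axis. Payload 8.1 kg.
Tool frame: the origin (TCP) lies midway between the tips of the shut fingers; the grasp point (between the pads) lies 19 mm behind it; z points along the fingers, y is the direction in which the jaws open and shut (so a half turn about z gives the same grasp; the last joint's range is limited). The gripper opens to 93 mm and grips with 3 to 60 N. Pads are 15 mm wide; open, the fingers measure 128 mm over their backs; the gripper's body (75 mm by 188 mm) begins 65 mm behind the grasp point.
Start: joints at [1.205, 0.13, 1.488, -0, 1.523, -0.085], TCP at [0.166, 0.577, 0.219] pointing down, gripper open.
Joint ranges: [-2.96, 2.96], [-0.89, 2.26], [0.02, 2.5], [-1.34, 4.48], [0, 2.73], [-2.66, 2.66]. Speed limits (rad/s): [2.39, 2.39, 2.79, 3.14, 3.14, 3.14].

### API

Orientations are given as a rotation vector (axis times angle).
In Python, from plant import robot, optics, ticket gives the robot as it stands.
- The arm moves only by the tool send_rows, never from a script. Its argument "targets" is a list of rows, each a list of 3 entries, a list of its own where there are three numbers: the opening, from -1 (shut) to 1 (fully open), then the shift along the tool's x, y, z in mm, then the turn about the tool's z in rad. A call has 1 to 12 rows; each row shifts and turns the commanded pose from where the row before left it, along the tool's axes as they then stand; what a row does not reach is not made up. A row lasts 1/10 s, in which the tool goes at most 50 mm and 8.59 degrees, less where a joint would pass 70% of its speed; a pose out of reach is approached as far as the arm can. A call with a gripper value outside its range is refused whole. The fingers move at their own pace and stop on an object; "newtons" is the grip in N (left out, the last holds). Time passes only in rows, so rows that do not move let the fingers close. It gives the time, the measured TCP pose, the force and the opening at its end, in the units of the state.
- robot.read_state(): the state, without advancing time (a new reading comes with each control period).
- optics.read_camera(name): name is "scene" or "top" or "wrist"; returns a dict with "color" (384x512x3 uint8, red, green, blue), "K" (3x3 intrinsics, pixels), "position" and "orientation" of the camera in the world. Camera axes: x right, y up, looking along -z (the intrinsics and any distortion apply to the point x, -y, -z); pixel columns grow to the right and rows downward; lengths in m; the calibration is good to about 2 mm. A picture is of the moment at which its call begins. There is no depth.
- ticket.close_job(): hands the job in, once; it reports no verdict.
Trained networks look in the newest picture that a camera, given by its name, has taken for a name from the list of things; names that differ only in an ending like _2 or _b are one class to them, and where a whole thing is asked for, a point or a joint stands for the part that bears it (a point fixed in the world has none). Each returns a list of dicts, best first, with "confidence" (0 to 1); they miss things now and then, are a little off and sometimes report something else, mostly with a low value. They report only what shows in the picture. A call takes as long as a camera call. They do not tell look-alikes from the thing itself.
- optics.cut_out(camera, name): "region" (384x512 bool, what is visible of it) and "point" ([column, row] in pixels, amid what is visible of it).
The state is a dict: "t": time; "q": joint angles; "dq": joint speeds; "joint_torque": joint torques, N m; "tool_pos": TCP position; "orientation": TCP orientation; "force": force on the tool from outside, world axes, zero at the start; "wrist_torque": the same for the moment, N m; "opening": finger opening in m.
Only numpy, scipy, OpenCV 4.12 (cv2) and the standard library are available. Lean on these libraries where they do the work, as an engineer would, in place of code of your own. Each camera call takes 0.05 s, during which the arm holds its last target.

## Working session

There is one attempt and no reset: what is moved stays moved. The work goes in short steps, Python scripts to look and compute and a tool call to move; the robot and the scene stay as the last step left them, time stands still between calls to the robot, and variables do not carry over. Pictures are saved under pics/ and viewed, and the job is handed in when it is done.

Besides the shell and the picture viewer there is one more tool, called in YAML: its name, and indented under it one key for each argument. send_rows: Moves the arm, as the interface text tells. Its arguments: {"type":"object","properties":{"targets":{"type":"array","items":{"type":"array"}},"newtons":{"type":"number"}},"required":["targets"]}

```bash
ls; mkdir -p pics; cat > h.py <<'E'
import numpy as np, cv2
from scipy.spatial.transform import Rotation as R
from plant import robot, optics, ticket
def cam(n,save=None):
    c=optics.read_camera(n)
    if save: cv2.imwrite('pics/'+save+'.png',cv2.cvtColor(c['color'],cv2.COLOR_RGB2BGR))
    return c
def rot(o):
    o=np.array(o,float)
    if o.shape==(3,3): return o
    if o.shape==(4,): return R.from_quat(o).as_matrix()
    return R.from_rotvec(o).as_matrix()
def pix2w(c,uv,z):
    K=np.array(c['K']);M=rot(c['orientation']);p=np.array(c['position'])
    d=np.linalg.inv(K)@np.array([uv[0],uv[1],1.]);d=M@np.array([d[0],-d[1],-d[2]])
    return p+d*(z-p[2])/d[2]
def w2pix(c,X):
    K=np.array(c['K']);M=rot(c['orientation']);p=np.array(c['position'])
    a=M.T@(np.array(X)-p);a=K@np.array([a[0],-a[1],-a[2]]);return a[:2]/a[2]
E
python3 - <<'E'
from h import *
for n in ['scene','top','wrist']:
    c=cam(n,n+'0'); print(n,c['K'],c['position'],c['orientation'],[k for k in c])
print(robot.read_state())
E
```

```text
pics
scene [[382.61837148   0.         255.24512642]
 [  0.         382.61837148 188.51599333]
 [  0.           0.           1.        ]] [ 1.3920826  -0.14006721  0.70185103] [0.77550258 0.59431772 1.24940432] ['color', 'K', 'position', 'orientation']
top [[466.34515353   0.         252.02829133]
 [  0.         466.34515353 189.92566135]
 [  0.           0.           1.        ]] [0.43314134 0.08266569 1.19969761] [ 0.10056309 -0.12049343 -1.56211834] ['color', 'K', 'position', 'orientation']
wrist [[332.01335528   0.         250.1033278 ]
 [  0.         332.01335528 187.40548867]
 [  0.           0.           1.        ]] [0.09800889 0.59515074 0.38430663] [-0.22290925 -0.16453226  1.28178201] ['color', 'K', 'position', 'orientation']
{'t': 0.15, 'q': array([ 1.20461717e+00,  1.30972764e-01,  1.48901596e+00, -1.15825151e-05,
        1.52300906e+00, -8.53908737e-02]), 'dq': array([-0.00103752, -0.00299014, -0.00183693,  0.00195789,  0.0010833 ,
       -0.00109874]), 'joint_torque': array([ 1.09079840e-03, -5.60473573e+01, -4.92336309e+01,  7.69164087e-02,
        3.05189495e-02, -1.15531438e-04]), 'tool_pos': array([0.16608899, 0.57610107, 0.21784457]), 'orientation': array([-4.39570288e-01, -3.11038135e+00,  2.15502494e-03]), 'force': array([-0.2939509 , -0.14010453, -0.3376859 ]), 'wrist_torque': array([-0.00075681,  0.012944  ,  0.01711135]), 'opening': 0.09259325104334303}
```

View pics/scene0.png

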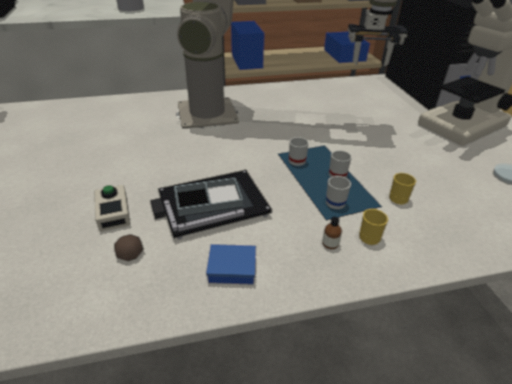

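View pics/top0.png

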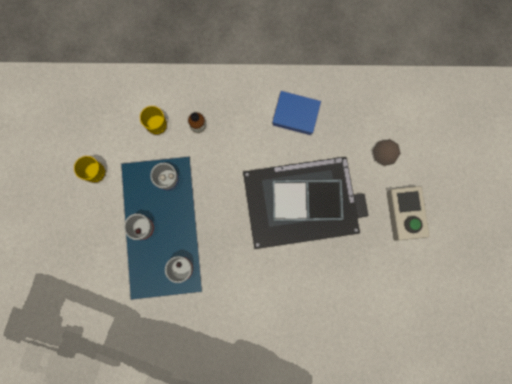

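View pics/wrist0.png

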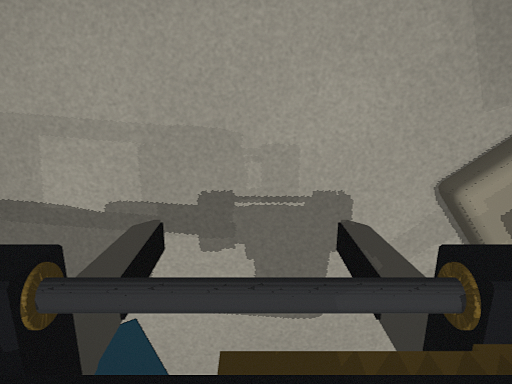

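```bash
python3 - <<'E'
from h import *
c=cam('top'); im=cv2.cvtColor(c['color'],cv2.COLOR_RGB2BGR)
cv2.imwrite('pics/tA.png',cv2.resize(im[145:310,100:220],None,fx=4.8,fy=3.6,interpolation=3)[:,:])
cv2.imwrite('pics/tB.png',cv2.resize(im[140:260,235:435],None,fx=4,fy=4,interpolation=3))
s=cam('scene'); print(w2pix(s,[0,0,0]),w2pix(c,[0,0,0]))
for cn,C in (('top',c),('scene',s)):
  for n in ['stage','tray','tray_white','tray_black','mat','start_top','oil_bottle','slide_box','ore_lump','cup1_mid','cup3_mid','dark1_c','pale1_c']:
    for r in optics.cut_out(cn,n)[:7]:
        g=r['region'];ys,xs=np.nonzero(g)
        print(cn,n,round(r['confidence'],2),np.round(r['point'],1),g.sum(),(xs.min(),xs.max(),ys.min(),ys.max()), np.round(pix2w(C,r['point'],{'stage':.03,'tray':.05,'start_top':.06,'cup1_mid':.05,'cup3_mid':.05}.get(n,.03)),3))
E
```

```text
[207.10376295 112.71714545] [278.84235496 437.08518904]
top stage 0.77 [295.2 223.3] 5981 (np.int64(243), np.int64(368), np.int64(156), np.int64(247)) [ 0.515 -0.041  0.03 ]
top stage 0.58 [310.4 200.2] 2881 (np.int64(272), np.int64(343), np.int64(178), np.int64(220)) [ 0.574 -0.08   0.03 ]
top stage 0.44 [413.7 221.4] 104 (np.int64(409), np.int64(420), np.int64(218), np.int64(229)) [ 0.522 -0.34   0.03 ]
top tray 0.91 [308.7 201.2] 2843 (np.int64(273), np.int64(343), np.int64(179), np.int64(221)) [ 0.569 -0.073  0.05 ]
top tray_white 0.79 [307.  200.5] 2845 (np.int64(273), np.int64(343), np.int64(179), np.int64(221)) [ 0.573 -0.071  0.03 ]
top tray_black 0.86 [309.5 198.4] 2839 (np.int64(273), np.int64(343), np.int64(179), np.int64(220)) [ 0.578 -0.077  0.03 ]
top tray_black 0.34 [297.4 109. ] 1510 (np.int64(273), np.int64(320), np.int64(91), np.int64(133)) [ 0.812 -0.049  0.03 ]
top mat 0.81 [163.9 228.9] 7930 (np.int64(121), np.int64(202), np.int64(155), np.int64(298)) [0.499 0.288 0.03 ]
top oil_bottle 0.58 [198.3 120.5] 321 (np.int64(188), np.int64(206), np.int64(111), np.int64(
[... 1839 characters left out ...]
73 [132.2 247.8] 624 (np.int64(115), np.int64(143), np.int64(234), np.int64(261)) [ 0.717 -0.27   0.03 ]
scene cup1_mid 0.93 [299.2 153.3] 493 (np.int64(289), np.int64(308), np.int64(137), np.int64(165)) [0.433 0.237 0.05 ]
scene cup3_mid 0.91 [334.5 192. ] 643 (np.int64(326), np.int64(350), np.int64(176), np.int64(208)) [0.641 0.271 0.05 ]
scene cup3_mid 0.79 [401.6 188.4] 634 (np.int64(389), np.int64(416), np.int64(173), np.int64(204)) [0.664 0.462 0.05 ]
scene cup3_mid 0.67 [373.7 225.9] 803 (np.int64(359), np.int64(387), np.int64(209), np.int64(244)) [0.788 0.314 0.05 ]
scene pale1_c 0.37 [110.8 189.1] 69 (np.int64(104), np.int64(113), np.int64(185), np.int64(193)) [ 0.473 -0.333  0.03 ]
```

View pics/tA.png

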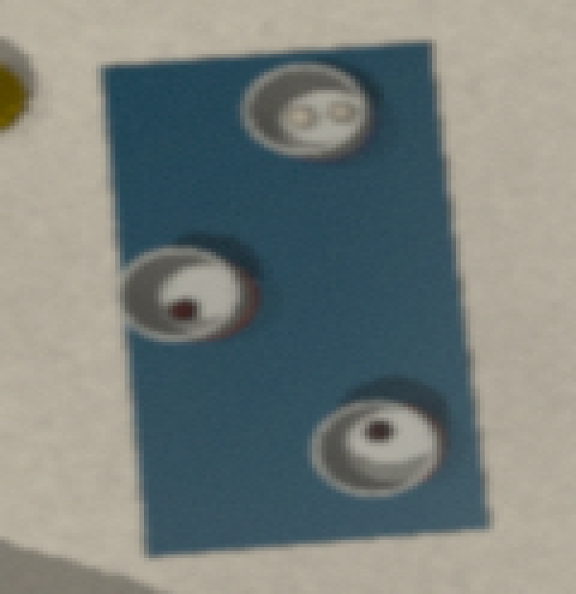

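View pics/tB.png

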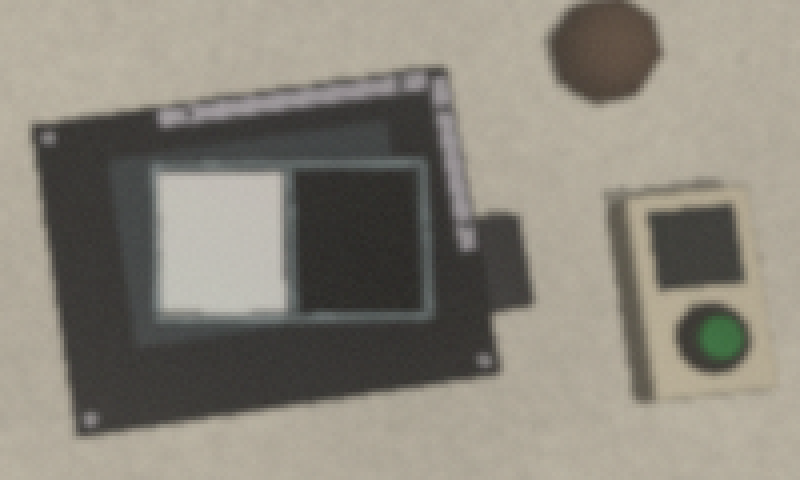

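```bash
python3 - <<'E'
from h import *
c=cam('top')
f=lambda x,y,z:pix2w(c,(x/4+235-.375,y/4+140-.375),z)
st=[f(33,124,.03),f(446,68,.043),f(499,375,.03),f(77,435,.03)]
print('stage',np.round(st,3))
tr=[f(152,159,.054),f(430,157,.054),f(435,321,.054),f(153,323,.054)]
print('tray',np.round(tr,3),np.round(np.mean(tr,0),3))
for a in (st,tr): 
  for i in range(4):
    d=a[(i+1)%4]-a[i];print(np.round(np.hypot(d[0],d[1]),3),round(np.degrees(np.arctan2(d[1],d[0])),2))
g=lambda x,y,z:pix2w(c,(x/4.8+100-.4,y/3.6+145-.4),z)
m=[g(103,67,.003),g(432,42,.003),g(490,526,.003),g(147,557,.003)]
print('mat',np.round(m,3),np.mean(m,0))
for n,p in (('cup3',(309,111)),('cupL',(184,294)),('cupN',(376,447))): print(n,np.round(g(*p,.075),3))
print('btn',f(720,337,.063))
K=c['color']
E
```

```text
stage [[ 0.649  0.092  0.03 ]
 [ 0.684 -0.17   0.043]
 [ 0.491 -0.202  0.03 ]
 [ 0.452  0.063  0.03 ]]
tray [[ 0.623  0.017  0.054]
 [ 0.625 -0.156  0.054]
 [ 0.523 -0.157  0.054]
 [ 0.52   0.017  0.054]] [ 0.573 -0.07   0.054]
0.264 -82.25
0.196 -170.73
0.267 98.32
0.199 8.37
0.174 -89.18
0.102 -179.55
0.174 90.74
0.102 0.27
mat [[0.671 0.409 0.003]
 [0.691 0.232 0.003]
 [0.346 0.193 0.003]
 [0.325 0.371 0.003]] [0.5081098  0.30120563 0.003     ]
cup3 [0.627 0.284 0.075]
cupL [0.503 0.342 0.075]
cupN [0.402 0.244 0.075]
btn [ 0.51313073 -0.32987896  0.063     ]
```

```bash
cat >> h.py <<'E'
def plan(x=None,y=None,z=None,yaw=None):
    """yaw: world direction (deg) of tool y axis (mod 180)"""
    s=robot.read_state();p=np.array(s['tool_pos']);M=rot(s['orientation'])
    cy=np.degrees(np.arctan2(M[1,1],M[0,1]))
    print('t',round(s['t'],2),'tcp',np.round(p,4),'yaw(tool y)',round(cy,2),'tilt',round(np.degrees(np.arccos(-M[2,2])),2),'F',np.round(s['force'],1),'open',round(s['opening'],4),'q6',round(s['q'][5],2))
    if yaw is not None:
        d=(yaw-cy+90)%180-90
        print('turn tool z (rad):',round(-np.radians(d),4), 'alt', round(-np.radians(d-180*np.sign(d)),4))
    else: d=0
    Rz=R.from_euler('z',d,degrees=True).as_matrix(); M2=Rz@M
    t=np.array([p[i] if v is None else v for i,v in enumerate((x,y,z))])
    print('shift mm (after turn):',np.round(M2.T@(t-p)*1000,1))
E
python3 - <<'E'
from h import *
plan(0.474,-0.084,0.2,98.3)
print(rot(robot.read_state()['orientation']))
E
```

```text
t 1.6 tcp [0.1663 0.5765 0.2186] yaw(tool y) 73.91 tilt 0.0 F [-0.   0.   0.3] open 0.0933 q6 -0.09
turn tool z (rad): -0.4257 alt 2.7159
shift mm (after turn): [-209.2 -698.    18.6]
[[-9.60816969e-01  2.77183607e-01  2.94850204e-06]
 [ 2.77183607e-01  9.60816969e-01 -5.20383209e-06]
 [-4.27538774e-06 -4.18265375e-06 -1.00000000e+00]]
```

send_rows:
  targets:
    - [1,[0,0,0],-0.142]
    - [1,[0,0,0],-0.142]
    - [1,[0,0,0],-0.142]
    - [1,[-13,-43,0],0]
    - [1,[-13,-43,0],0]
    - [1,[-13,-43,0],0]
    - [1,[-13,-43,0],0]
    - [1,[-13,-43,0],0]
    - [1,[-13,-43,0],0]
    - [1,[-13,-43,0],0]
    - [1,[-13,-43,0],0]
    - [1,[-13,-43,0],0]

```text
t: 2.8
tool_pos: [0.3384, 0.2089, 0.2189]
orientation: [-0.228, 3.132, 0.001]
force: [0.7, 0.1, 0.9]
opening: 0.0932
```

```bash
python3 -c "
from h import *
plan(0.474,-0.084,0.2,98.3)"
```

```text
t 2.8 tcp [0.3384 0.2089 0.2189] yaw(tool y) 98.34 tilt 0.06 F [0.7 0.1 0.9] open 0.0932 q6 -1.29
turn tool z (rad): 0.0007 alt -3.1409
shift mm (after turn): [ -91.8 -309.4   18.9]
```

send_rows:
  targets:
    - [1,[-12,-39,0],0]
    - [1,[-12,-39,0],0]
    - [1,[-12,-39,0],0]
    - [1,[-11,-39,0],0]
    - [1,[-11,-39,0],0]
    - [1,[-11,-39,0],0]
    - [1,[-11,-39,0],0]
    - [1,[-11,-36,0],0]
    - [1,[0,0,45],0]
    - [1,[0,0,45],0]
    - [1,[0,0,30],0]
    - [1,[0,0,0],0]

```text
t: 4.0
tool_pos: [0.4689, -0.0811, 0.0938]
orientation: [0.227, -3.125, -0.005]
force: [-0.4, -0.1, 0.8]
opening: 0.0927
```

```bash
python3 -c "
from h import *
plan(0.474,-0.084,0.037,98.3)
cam('wrist','w1');cam('scene','s1')"
```

```text
t 4.0 tcp [ 0.4689 -0.0811  0.0938] yaw(tool y) 98.3 tilt 0.51 F [-0.4 -0.1  0.8] open 0.0927 q6 -1.99
turn tool z (rad): -0.0 alt 3.1416
shift mm (after turn): [-5.1 -3.8 56.7]
```

View pics/w1.png

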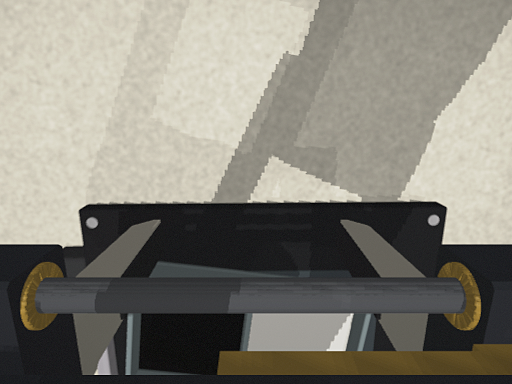

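View pics/s1.png

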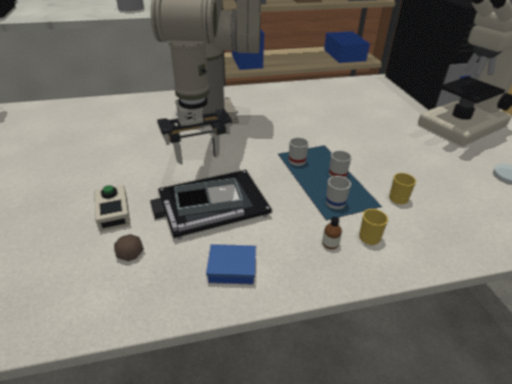

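send_rows:
  targets:
    - [1,[-4,0,40],0]
    - [1,[0,0,15],0]
    - [1,[0,0,0],0]
    - [1,[-10,0,0],0]
    - [1,[-10,0,0],0]
    - [1,[-10,0,0],0]
    - [1,[-8,0,0],0]
    - [1,[-8,0,0],0]
    - [1,[-8,0,0],0]
    - [1,[-6,0,0],0]
    - [1,[-5,0,0],0]
    - [1,[0,0,0],0]

```text
t: 5.3
tool_pos: [0.5417, -0.0719, 0.0436]
orientation: [-0.228, 3.133, 0.0]
force: [-0.5, 0.5, 0.6]
opening: 0.0931
```

```bash
python3 -c "
from h import *
plan(0.474,-0.084,0.037,98.3)
c=cam('top','t2');im=cv2.cvtColor(c['color'],cv2.COLOR_RGB2BGR)
cv2.imwrite('pics/t2b.png',cv2.resize(im[140:260,235:435],None,fx=4,fy=4,interpolation=3))"
```

```text
t 5.3 tcp [ 0.5417 -0.0719  0.0436] yaw(tool y) 98.33 tilt 0.03 F [-0.5  0.5  0.6] open 0.0931 q6 -1.94
turn tool z (rad): 0.0005 alt -3.1411
shift mm (after turn): [68.8 -2.2  6.5]
```

View pics/t2b.png

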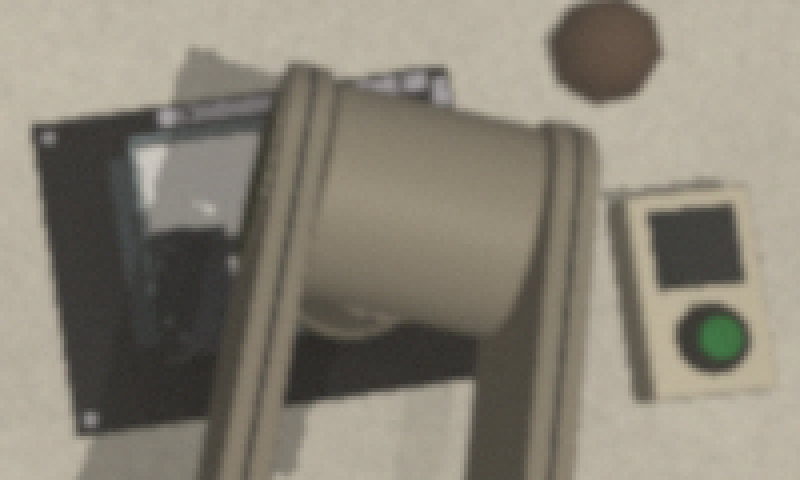

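send_rows:
  targets:
    - [1,[-3,0,0],0]
    - [1,[-3,0,0],0]
    - [1,[0,0,0],0]

```text
t: 5.65
tool_pos: [0.5473, -0.0711, 0.0436]
orientation: [-0.228, 3.133, 0.0]
force: [0.6, 0.3, -0.6]
opening: 0.0927
```

send_rows:
  targets:
    - [1,[-3,0,0],0]
    - [1,[0,0,0],0]

```text
t: 5.85
tool_pos: [0.5484, -0.0711, 0.0435]
orientation: [0.228, -3.13, 0.0]
force: [-9.4, -1.6, 6.5]
opening: 0.093
```

send_rows:
  targets:
    - [1,[-2,0,0],0]
    - [1,[0,0,0],0]

```text
t: 6.05
tool_pos: [0.5485, -0.0711, 0.0435]
orientation: [0.228, -3.126, 0.0]
force: [-19.9, -2.4, 16.0]
opening: 0.093
```

send_rows:
  targets:
    - [1,[8,0,0],0]
    - [1,[12,0,-20],0]
    - [0.1,[0,0,-45],0]
    - [0.1,[0,0,0],0.143]
    - [0.1,[0,0,0],0.143]
    - [0.1,[0,0,0],0.143]
    - [0.1,[0,0,0],0.143]
    - [0.1,[0,0,0],0.143]
    - [0.1,[0,0,0],0.143]
    - [0.1,[0,0,0],0.143]
    - [0.1,[0,0,0],0.143]
    - [0.1,[0,0,0],0.143]

```text
t: 7.25
tool_pos: [0.5324, -0.0734, 0.1088]
orientation: [1.705, 2.638, 0.001]
force: [-0.2, -0.2, -0.2]
opening: 0.0513
```

send_rows:
  targets:
    - [0.1,[0,0,0],0.143]
    - [0.1,[0,0,0],0.141]
    - [0.1,[0,0,0],0]

```text
t: 7.55
tool_pos: [0.5324, -0.0734, 0.1088]
orientation: [2.057, 2.374, 0.001]
force: [0.3, 0.2, -0.2]
opening: 0.0511
```

```bash
python3 -c "
from h import *
plan(.5887,.0589,0.042,8.3)"
```

```text
t 7.55 tcp [ 0.5324 -0.0734  0.1088] yaw(tool y) 8.17 tilt 0.05 F [ 0.3  0.2 -0.2] open 0.0511 q6 -0.38
turn tool z (rad): -0.0022 alt 3.1394
shift mm (after turn): [122.8  74.7  66.9]
```

send_rows:
  targets:
    - [0.1,[31,19,0],0]
    - [0.1,[31,19,0],0]
    - [0.1,[31,19,0],0]
    - [0.1,[31,18,0],0]
    - [0.1,[0,0,0],-0.002]
    - [0.1,[0,0,0],0]

```text
t: 8.15
tool_pos: [0.5885, 0.0607, 0.1085]
orientation: [2.046, 2.384, -0.0]
force: [0.1, 0.4, 0.3]
opening: 0.0507
```

```bash
python3 -c "
from h import *
plan(.5887,.0589,0.042,8.3)
c=cam('top','t2');im=cv2.cvtColor(c['color'],cv2.COLOR_RGB2BGR)
cv2.imwrite('pics/t3b.png',cv2.resize(im[140:260,235:435],None,fx=4,fy=4,interpolation=3))"
```

```text
t 8.15 tcp [0.5885 0.0607 0.1085] yaw(tool y) 8.72 tilt 0.02 F [0.1 0.4 0.3] open 0.0507 q6 -0.14
turn tool z (rad): 0.0073 alt -3.1343
shift mm (after turn): [-1.8 -0.  66.5]
```

View pics/t3b.png

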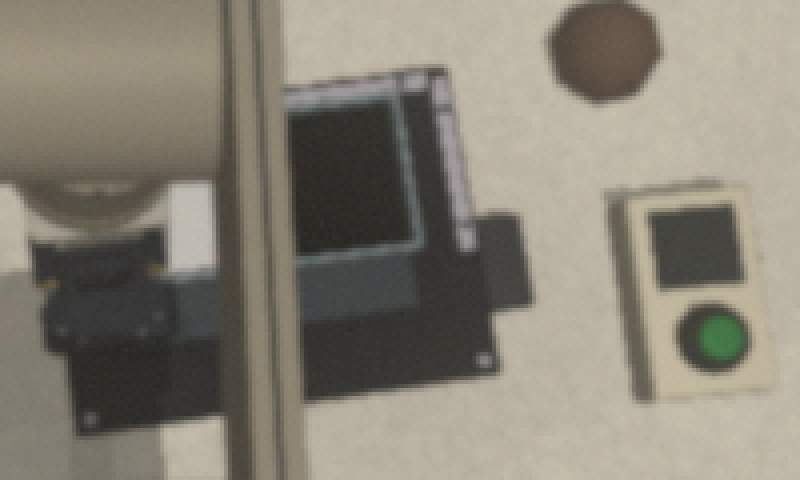

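send_rows:
  targets:
    - [0.1,[0,0,35],0.007]
    - [0.1,[0,0,30],0]
    - [0.1,[-8,0,0],0]
    - [0.1,[-8,0,0],0]
    - [0.1,[-8,0,0],0]
    - [0.1,[-7,0,0],0]
    - [0.1,[-6,0,0],0]
    - [0.1,[-5,0,0],0]
    - [0.1,[-3,0,0],0]
    - [0.1,[0,0,0],0]

```text
t: 9.2
tool_pos: [0.5948, 0.0151, 0.0438]
orientation: [2.061, 2.371, -0.0]
force: [0.7, 0.0, 0.8]
opening: 0.0512
```

send_rows:
  targets:
    - [0.1,[-3,0,0],0]
    - [0.1,[0,0,0],0]

```text
t: 9.4
tool_pos: [0.595, 0.0125, 0.0434]
orientation: [-2.06, -2.372, 0.001]
force: [-0.2, 0.4, 0.2]
opening: 0.0511
```

send_rows:
  targets:
    - [0.1,[-3,0,0],0]
    - [0.1,[0,0,0],0]

```text
t: 9.6
tool_pos: [0.5953, 0.0099, 0.0434]
orientation: [-2.06, -2.371, -0.0]
force: [-0.8, 3.4, 1.1]
opening: 0.0512
```

send_rows:
  targets:
    - [0.1,[-2,0,0],0]
    - [0.1,[0,0,0],0]

```text
t: 9.8
tool_pos: [0.5952, 0.0098, 0.0434]
orientation: [-2.058, -2.37, -0.002]
force: [-2.4, 11.8, 3.4]
opening: 0.0509
```

send_rows:
  targets:
    - [0.1,[5,0,0],0]
    - [0.1,[12,0,0],0]
    - [1,[30,0,-45],0]
    - [1,[40,0,-30],0]
    - [1,[40,0,-30],0]
    - [1,[40,0,0],0]
    - [1,[40,0,0],0]
    - [1,[0,0,0],0]

```text
t: 10.6
tool_pos: [0.5661, 0.2153, 0.1456]
orientation: [-2.055, -2.376, -0.002]
force: [0.0, -1.0, 0.1]
opening: 0.0916
```

```bash
python3 -c "
from h import *
plan()
c=cam('top','t4');im=cv2.cvtColor(c['color'],cv2.COLOR_RGB2BGR)
cv2.imwrite('pics/t4b.png',cv2.resize(im[140:260,235:435],None,fx=4,fy=4,interpolation=3))
cam('wrist','w4')"
```

```text
t 10.6 tcp [0.5661 0.2153 0.1456] yaw(tool y) 8.28 tilt 0.09 F [ 0.  -1.   0.1] open 0.0916 q6 0.13
shift mm (after turn): [0. 0. 0.]
```

View pics/t4b.png

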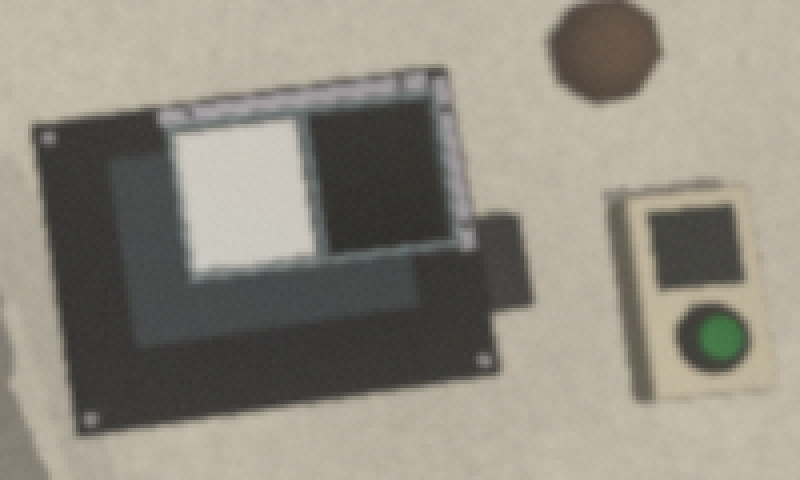

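View pics/w4.png

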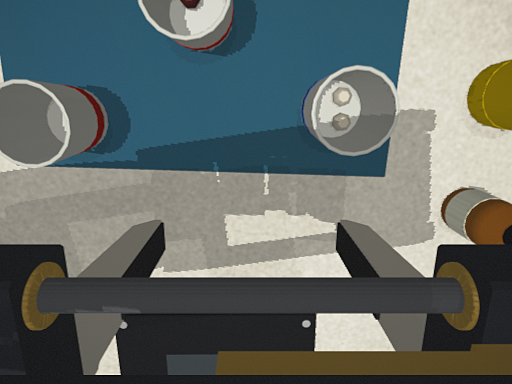

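```bash
python3 - <<'E'
from h import *
s=cam('scene');w=cam('wrist');t=cam('top')
for n,C,z in (('scene',s,.039),('wrist',w,.039),('top',t,.045)):
  for nm in ('cup1_mid','cup3_mid'):
    for r in optics.cut_out(n,nm):
      ys,xs=np.nonzero(r['region'])
      print(n,nm,round(r['confidence'],2),np.round(r['point']),(xs.min(),xs.max(),ys.min(),ys.max()),np.round(pix2w(C,((xs.min()+xs.max())/2,(ys.min()+ys.max())/2),z),3))
plan(.402,.244,.13,8.3)
for c in ((.402,.244),(.503,.342),(.627,.284)): print([np.round(w2pix(C,(*c,z))) for C in (s,w,t) for z in (.003,.075)])
E
```

```text
scene cup1_mid 0.94 [300. 154.] (np.int64(288), np.int64(308), np.int64(137), np.int64(165)) [0.403 0.244 0.039]
scene cup3_mid 0.82 [374. 228.] (np.int64(359), np.int64(387), np.int64(209), np.int64(244)) [0.779 0.319 0.039]
scene cup3_mid 0.81 [338. 191.] (np.int64(327), np.int64(350), np.int64(176), np.int64(207)) [0.628 0.29  0.039]
scene cup3_mid 0.59 [402. 190.] (np.int64(389), np.int64(415), np.int64(173), np.int64(203)) [0.651 0.474 0.039]
scene cup3_mid 0.3 [203. 200.] (np.int64(169), np.int64(240), np.int64(184), np.int64(224)) [ 0.604 -0.084  0.039]
wrist cup1_mid 0.91 [ 45. 120.] (np.int64(0), np.int64(106), np.int64(74), np.int64(163)) [0.402 0.243 0.039]
wrist cup1_mid 0.7 [193.   1.] (np.int64(184), np.int64(196), np.int64(0), np.int64(3)) [0.503 0.343 0.039]
wrist cup3_mid 0.9 [492.  92.] (np.int64(468), np.int64(511), np.int64(56), np.int64(124)) [0.742 0.313 0.039]
wrist cup3_mid 0.78 [357. 104.] (np.int64(300), np.int64(400), np.int64(59), np.int64(151)) [0.636 0.286 0.039]
top cup1_mid 0.62 [178. 269.] (np.int64(166), np.int64(192), np.int64(257), np.int64(280)) [
[... 440 characters left out ...]
)) [ 0.608 -0.086  0.045]
top cup3_mid 0.24 [201. 120.] (np.int64(188), np.int64(205), np.int64(111), np.int64(131)) [0.774 0.211 0.045]
t 11.15 tcp [0.5675 0.2097 0.1452] yaw(tool y) 7.96 tilt 0.0 F [-0.1  0.4 -0.9] open 0.0934 q6 0.13
turn tool z (rad): -0.006 alt 3.1356
shift mm (after turn): [  57.8 -158.8   15.2]
[array([297., 160.]), array([299., 141.]), array([ 76., 115.]), array([ 24., 119.]), array([182., 268.]), array([178., 269.])]
[array([337., 174.]), array([340., 155.]), array([197.,  14.]), array([180., -14.]), array([145., 228.]), array([138., 226.])]
[array([335., 201.]), array([338., 181.]), array([328., 105.]), array([351., 107.]), array([169., 180.]), array([164., 175.])]
```

send_rows:
  targets:
    - [1,[14.5,-40,0],-0.006]
    - [1,[14.5,-40,0],0]
    - [1,[14.5,-40,0],0]
    - [1,[14.5,-39,0],0]
    - [1,[0,0,15],0]
    - [1,[0,0,0],0]

```text
t: 11.75
tool_pos: [0.4004, 0.2445, 0.1288]
orientation: [-2.052, -2.378, 0.002]
force: [-0.3, -0.9, -0.5]
opening: 0.0932
```

```bash
python3 -c "
from h import *
plan(.402,.244,.029,8.3)"
```

```text
t 11.75 tcp [0.4004 0.2445 0.1288] yaw(tool y) 8.43 tilt 0.08 F [-0.3 -0.9 -0.5] open 0.0932 q6 0.29
turn tool z (rad): 0.0022 alt -3.1394
shift mm (after turn): [-0.7  1.6 99.8]
```

send_rows:
  targets:
    - [1,[0,0,40],0]
    - [1,[0,1,40],0]
    - [1,[0,0,20],0]
    - [1,[0,0,0],0]
    - [-1,[0,0,0],0]
    - [-1,[0,0,0],0]
    - [-1,[0,0,0],0]
    - [-1,[0,0,0],0]
    - [-1,[0,0,0],0]
  newtons: 10

```text
t: 12.65
tool_pos: [0.4032, 0.2454, 0.0312]
orientation: [2.053, 2.377, 0.002]
force: [-0.0, -0.4, 4.6]
opening: 0.0619
```

send_rows:
  targets:
    - [-1,[0,0,-20],0]
    - [-1,[0,0,-30],0]
    - [-1,[0,0,-30],0]
    - [-1,[0,0,0],0]

```text
t: 13.05
tool_pos: [0.4054, 0.2465, 0.1151]
orientation: [2.051, 2.375, 0.011]
force: [0.9, 0.3, -1.2]
opening: 0.0618
```

```bash
python3 -c "
from h import *
plan(0,0,0,8.3)
cam('wrist','w5'); c=cam('scene'); im=cv2.cvtColor(c['color'],cv2.COLOR_RGB2BGR)
cv2.imwrite('pics/s5.png',cv2.resize(im[80:280,130:400],None,fx=2.9,fy=2.9,interpolation=3))"
```

```text
t 13.05 tcp [0.4054 0.2465 0.1151] yaw(tool y) 8.37 tilt 0.45 F [ 0.9  0.3 -1.2] open 0.0618 q6 0.29
turn tool z (rad): 0.0013 alt -3.1403
shift mm (after turn): [-185.6 -437.6  111.3]
```

View pics/s5.png

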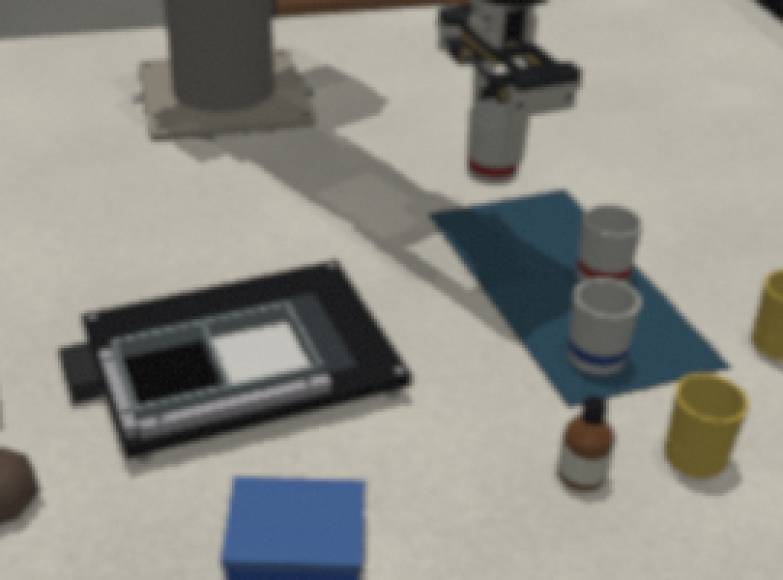

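View pics/w5.png

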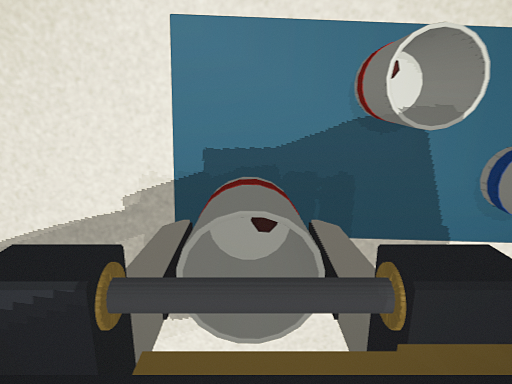

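send_rows:
  targets:
    - [-1,[0,0,40],0]
    - [-1,[0,0,30],0]
    - [-1,[0,0,12],0]
    - [-1,[0,0,2],0]
    - [-1,[0,0,0],0]

```text
t: 13.65
tool_pos: [0.4014, 0.2445, 0.0249]
orientation: [-2.053, -2.377, 0.004]
force: [0.5, 0.6, -0.8]
opening: 0.0618
```

```bash
python3 -c "
from h import *
plan(0,0,0,8.3)"
```

```text
t 13.65 tcp [0.4014 0.2445 0.0249] yaw(tool y) 8.37 tilt 0.17 F [ 0.5  0.6 -0.8] open 0.0618 q6 0.29
turn tool z (rad): 0.0012 alt -3.1404
shift mm (after turn): [-184.  -432.4   26.2]
```

send_rows:
  targets:
    - [-1,[0,0,3],0]
    - [-1,[0,0,0],0]
    - [-1,[0,0,0],0]

```text
t: 13.95
tool_pos: [0.4027, 0.2451, 0.0234]
orientation: [2.053, 2.377, 0.0]
force: [-0.1, -0.5, -1.4]
opening: 0.0618
```

send_rows:
  targets:
    - [-1,[0,0,3],0]
    - [-1,[0,0,0],0]
    - [-1,[0,0,0],0]

```text
t: 14.25
tool_pos: [0.4031, 0.2455, 0.0213]
orientation: [2.053, 2.377, 0.002]
force: [-3.6, -0.3, 8.1]
opening: 0.0616
```

```bash
python3 -c "
from h import *
plan(0,0,0,8.3)
cam('wrist','w6'); c=cam('scene'); im=cv2.cvtColor(c['color'],cv2.COLOR_RGB2BGR)
cv2.imwrite('pics/s6.png',cv2.resize(im[100:240,230:400],None,fx=4,fy=4,interpolation=3))"
```

```text
t 14.25 tcp [0.4031 0.2455 0.0213] yaw(tool y) 8.36 tilt 0.07 F [-3.6 -0.3  8.1] open 0.0616 q6 0.29
turn tool z (rad): 0.0011 alt -3.1405
shift mm (after turn): [-184.7 -434.3   20.8]
```

View pics/s6.png

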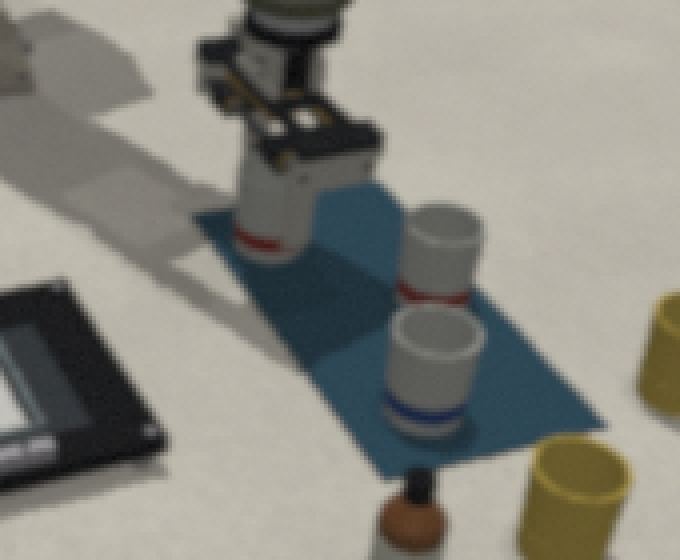

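send_rows:
  targets:
    - [-1,[0,0,-1],0]
    - [0.6,[0,0,0],0]
    - [0.6,[0,0,0],0]
    - [0.6,[0,0,-20],0]
    - [0.6,[0,0,-21],0]
    - [0.6,[0,0,0],0]
    - [0.6,[0,0,0],0]

```text
t: 15.05
tool_pos: [0.4029, 0.2452, 0.0623]
orientation: [2.053, 2.377, 0.002]
force: [-0.3, -0.5, -0.1]
opening: 0.0742
```

```bash
python3 -c "
from h import *
plan(0.403,0.245,0.063,8.3)"
```

```text
t 15.05 tcp [0.4029 0.2452 0.0623] yaw(tool y) 8.36 tilt 0.07 F [-0.3 -0.5 -0.1] open 0.0742 q6 0.29
turn tool z (rad): 0.0011 alt -3.1405
shift mm (after turn): [-0.2  0.  -0.7]
```

Grip near the rim and lift.

send_rows:
  targets:
    - [-1,[0,0,0],0]
    - [-1,[0,0,0],0]
    - [-1,[0,0,0],0]
    - [-1,[0,0,0],0]
    - [-1,[0,0,-15],0]
    - [-1,[0,0,-25],0]
    - [-1,[0,0,-25],0]
    - [-1,[0,0,0],0]
  newtons: 10

```text
t: 15.85
tool_pos: [0.4047, 0.2461, 0.1307]
orientation: [2.052, 2.376, 0.008]
force: [0.8, 1.2, -1.0]
opening: 0.0618
```

```bash
python3 -c "
from h import *
plan(0,0,0,8.3)
cam('wrist','w7'); c=cam('scene'); im=cv2.cvtColor(c['color'],cv2.COLOR_RGB2BGR)
cv2.imwrite('pics/s7.png',cv2.resize(im[70:230,230:400],None,fx=3.5,fy=3.5,interpolation=3))"
```

```text
t 15.85 tcp [0.4047 0.2461 0.1307] yaw(tool y) 8.37 tilt 0.34 F [ 0.8  1.2 -1. ] open 0.0618 q6 0.29
turn tool z (rad): 0.0012 alt -3.1404
shift mm (after turn): [-185.3 -436.8  127.9]
```

View pics/s7.png

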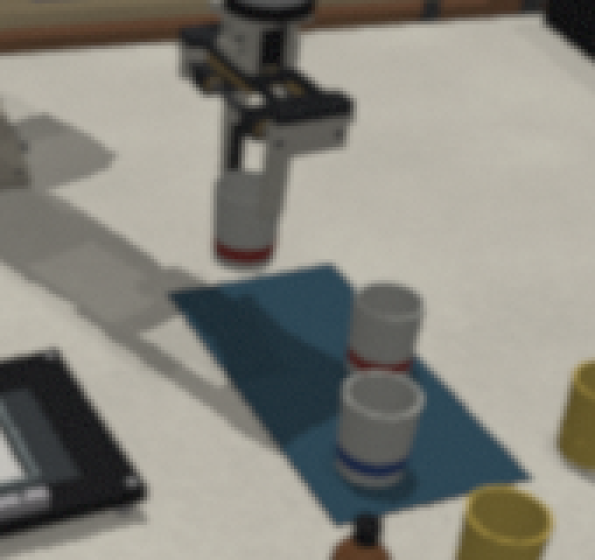

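View pics/w7.png

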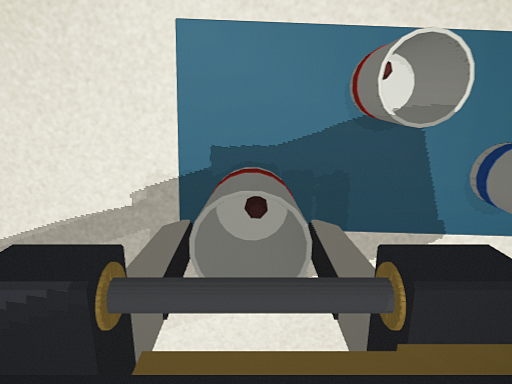

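```bash
cat >> h.py <<'E'
SC=np.array([.570,-.055]);SY=8.3
def S(x,y):
    a=np.radians(SY);return SC+np.array([np.cos(a)*x-np.sin(a)*y,np.sin(a)*x+np.cos(a)*y])
def SI(p):
    a=np.radians(SY);d=np.array(p[:2])-SC;return np.array([np.cos(a)*d[0]+np.sin(a)*d[1],-np.sin(a)*d[0]+np.cos(a)*d[1]])
def st():
    s=robot.read_state();print('stage xy of tcp',np.round(SI(s['tool_pos'])*1000,1))
E
python3 -c "
from h import *
plan(*S(.035,.105),.13,8.3)"
```

```text
t 15.95 tcp [0.4028 0.2451 0.1271] yaw(tool y) 8.37 tilt 0.05 F [-0.1 -0.1 -2.1] open 0.0615 q6 0.29
turn tool z (rad): 0.0011 alt -3.1404
shift mm (after turn): [-216.1  157.2   -2.9]
```

send_rows:
  targets:
    - [-1,[-14,10,0],0]
    - [-1,[-28,20,0],0]
    - [-1,[-28,20,0],0]
    - [-1,[-28,20,0],0]
    - [-1,[-28,20,0],0]
    - [-1,[-28,20,0],0]
    - [-1,[-28,20,0],0]
    - [-1,[-20,17,0],0]
    - [-1,[-14,10,0],0]
    - [-1,[0,0,15],0]
    - [-1,[0,0,15],0]
    - [-1,[0,0,0],0]

```text
t: 17.15
tool_pos: [0.5853, 0.055, 0.092]
orientation: [-2.049, -2.373, 0.008]
force: [-0.9, 0.8, -2.1]
opening: 0.0618
```

```bash
python3 -c "
from h import *
plan(*S(.035,.083),.0945,8.3);st()
 
c=cam('scene'); im=cv2.cvtColor(c['color'],cv2.COLOR_RGB2BGR)
cv2.imwrite('pics/s8.png',cv2.resize(im[90:260,130:330],None,fx=3.5,fy=3.5,interpolation=3))"
```

```text
t 17.15 tcp [0.5853 0.055  0.092 ] yaw(tool y) 8.4 tilt 0.47 F [-0.9  0.8 -2.1] open 0.0618 q6 -0.14
turn tool z (rad): 0.0018 alt -3.1398
shift mm (after turn): [-23.6   4.   -2.6]
stage xy of tcp [ 31.  106.6]
```

View pics/s8.png

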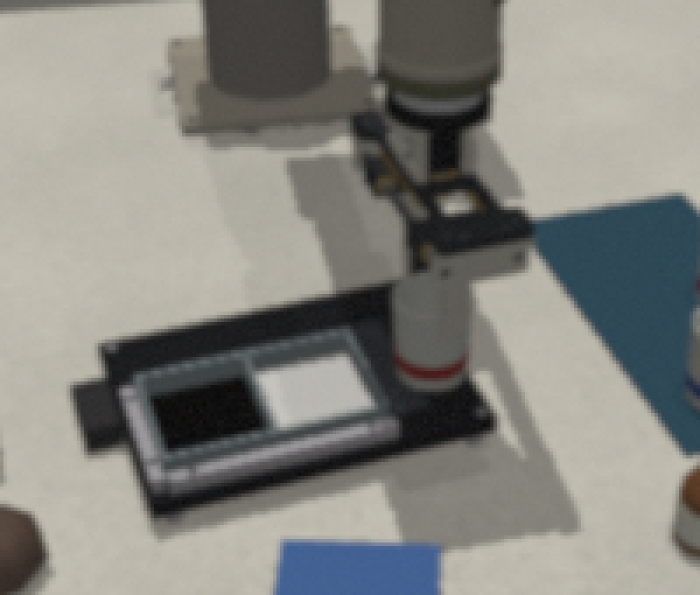

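send_rows:
  targets:
    - [-1,[-8,4,-1],0]
    - [-1,[-8,0,0],0]
    - [-1,[-8,0,0],0]
    - [-1,[-8,0,0],0]
    - [-1,[-8,0,0],0]
    - [-1,[-6,0,0],0]
    - [-1,[0,0,0],0]

```text
t: 17.9
tool_pos: [0.6003, 0.0082, 0.0985]
orientation: [2.054, 2.376, 0.0]
force: [-0.2, 1.4, 0.4]
opening: 0.0612
```

```bash
python3 -c "
from h import *
plan(*S(.035,.043),.0945,8.3);st()
c=cam('scene'); im=cv2.cvtColor(c['color'],cv2.COLOR_RGB2BGR)
cv2.imwrite('pics/s9.png',cv2.resize(im[90:260,130:330],None,fx=3.5,fy=3.5,interpolation=3))"
```

```text
t 17.9 tcp [0.6003 0.0082 0.0985] yaw(tool y) 8.3 tilt 0.03 F [-0.2  1.4  0.4] open 0.0612 q6 -0.22
turn tool z (rad): 0.0001 alt -3.1415
shift mm (after turn): [-15.2  -4.1   4. ]
stage xy of tcp [39.1 58.2]
```

View pics/s9.png

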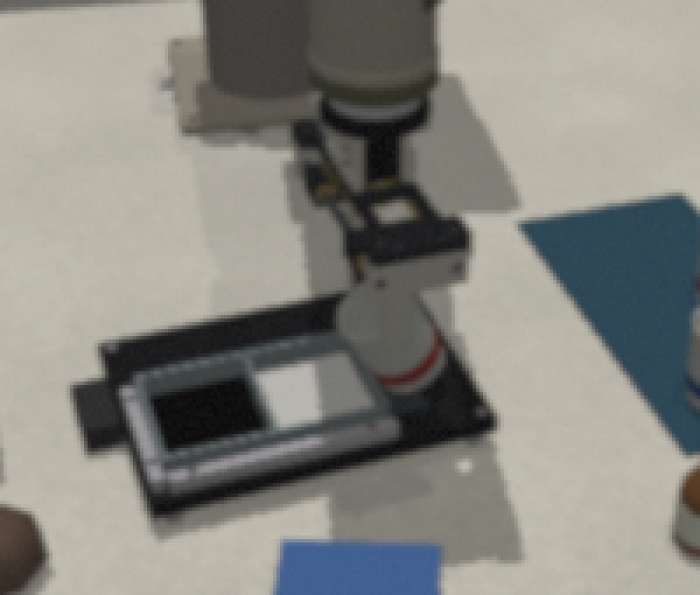

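send_rows:
  targets:
    - [-1,[-7,-2,2],0]
    - [-1,[-8,-2,2],0]
    - [-1,[-3,0,4],0]
    - [-1,[-4,0,5],0]
    - [-1,[-4,0,5],0]
    - [-1,[-7,0,3],0]
    - [-1,[0,0,0],0]

```text
t: 18.65
tool_pos: [0.6005, -0.025, 0.0765]
orientation: [-2.054, -2.376, 0.001]
force: [-0.3, -0.6, 0.2]
opening: 0.0601
```

```bash
python3 -c "
from h import *
plan(*S(.035,.012),.0725,8.3);st()
c=cam('scene'); im=cv2.cvtColor(c['color'],cv2.COLOR_RGB2BGR)
cv2.imwrite('pics/s10.png',cv2.resize(im[90:260,130:330],None,fx=3.5,fy=3.5,interpolation=3))"
```

```text
t 18.65 tcp [ 0.6005 -0.025   0.0765] yaw(tool y) 8.32 tilt 0.05 F [-0.3 -0.6  0.2] open 0.0601 q6 -0.27
turn tool z (rad): 0.0003 alt -3.1413
shift mm (after turn): [-13.3   0.5   4. ]
stage xy of tcp [34.5 25.3]
```

View pics/s10.png

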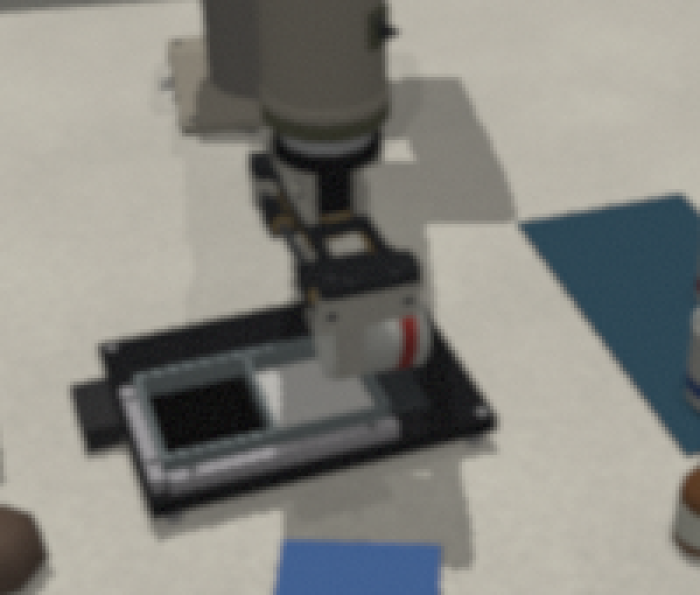

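send_rows:
  targets:
    - [-1,[-7,0,2],0]
    - [-1,[-6,0,2],0]
    - [-1,[0,0,5],0]
    - [-1,[0,0,5],0]
    - [-1,[0,0,4],0]
    - [-1,[0,0,0],0]
    - [-1,[0,0,0],0]

```text
t: 19.4
tool_pos: [0.6026, -0.0369, 0.059]
orientation: [-2.053, -2.377, 0.0]
force: [0.7, -1.5, 0.9]
opening: 0.06
```

```bash
python3 -c "
from h import *
plan(*S(.035,.012),.056,8.3);st()
c=cam('scene'); im=cv2.cvtColor(c['color'],cv2.COLOR_RGB2BGR)
cv2.imwrite('pics/s11.png',cv2.resize(im[90:260,130:330],None,fx=3.5,fy=3.5,interpolation=3))"
```

```text
t 19.4 tcp [ 0.6026 -0.0369  0.059 ] yaw(tool y) 8.36 tilt 0.02 F [ 0.7 -1.5  0.9] open 0.06 q6 -0.29
turn tool z (rad): 0.001 alt -3.1406
shift mm (after turn): [-1.2  0.2  3. ]
stage xy of tcp [34.8 13.2]
```

View pics/s11.png

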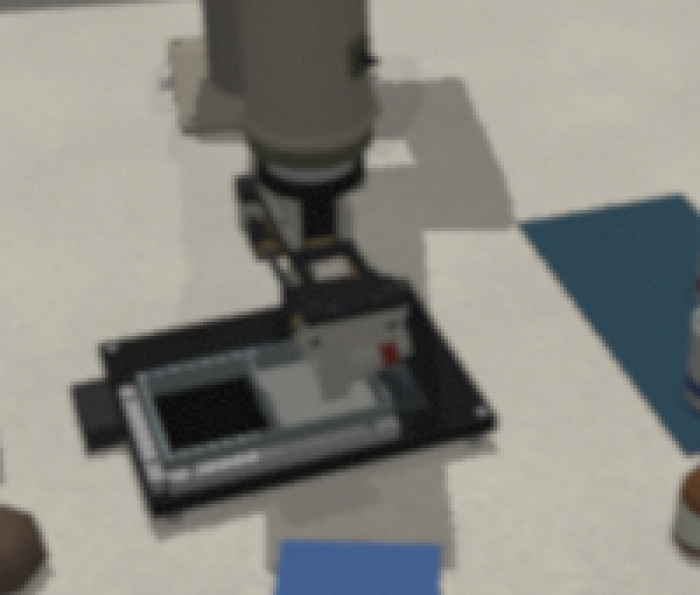

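```bash
python3 -c "
from h import *
c=cam('scene'); im=cv2.cvtColor(c['color'],cv2.COLOR_RGB2BGR)
a=cv2.resize(im[150:230,180:280],None,fx=5,fy=5,interpolation=3)
cam('wrist','w11');cv2.imwrite('pics/s11b.png',a)"
```

```text
(no output)
```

View pics/s11b.png

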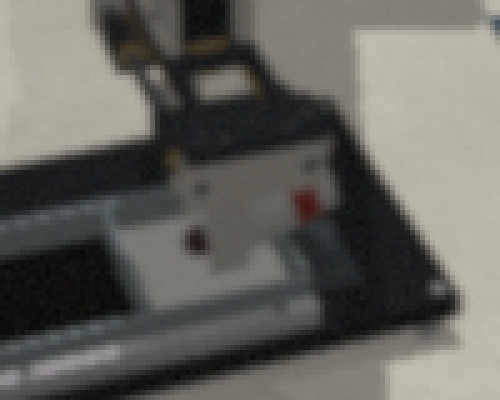

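View pics/w11.png

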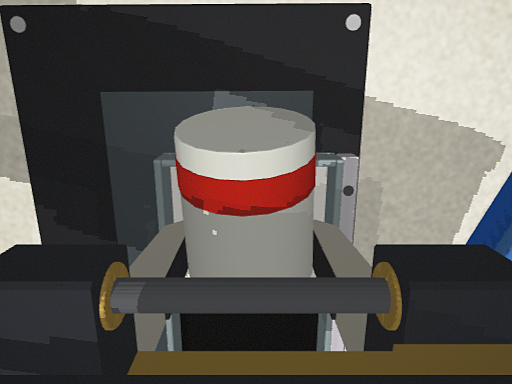

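send_rows:
  targets:
    - [-1,[0,0,-15],0]
    - [-1,[0,0,-25],0]
    - [-1,[0,0,-30],0]
    - [-1,[0,0,-30],0]
    - [-1,[0,0,0],0]
    - [-1,[0,0,0],0]

```text
t: 20.15
tool_pos: [0.6032, -0.0365, 0.1606]
orientation: [2.052, 2.377, 0.002]
force: [0.9, -0.4, -1.2]
opening: 0.0597
```

```bash
python3 -c "
from h import *
plan(*S(.035,.012),.056,8.3);st()
c=cam('scene'); im=cv2.cvtColor(c['color'],cv2.COLOR_RGB2BGR)
cv2.imwrite('pics/s12.png',cv2.resize(im[90:260,130:330],None,fx=3.5,fy=3.5,interpolation=3));cam('wrist','w12')"
```

```text
t 20.15 tcp [ 0.6032 -0.0365  0.1606] yaw(tool y) 8.39 tilt 0.11 F [ 0.9 -0.4 -1.2] open 0.0597 q6 -0.29
turn tool z (rad): 0.0015 alt -3.1401
shift mm (after turn): [ -1.5  -0.7 104.6]
stage xy of tcp [35.5 13.5]
```

View pics/s12.png

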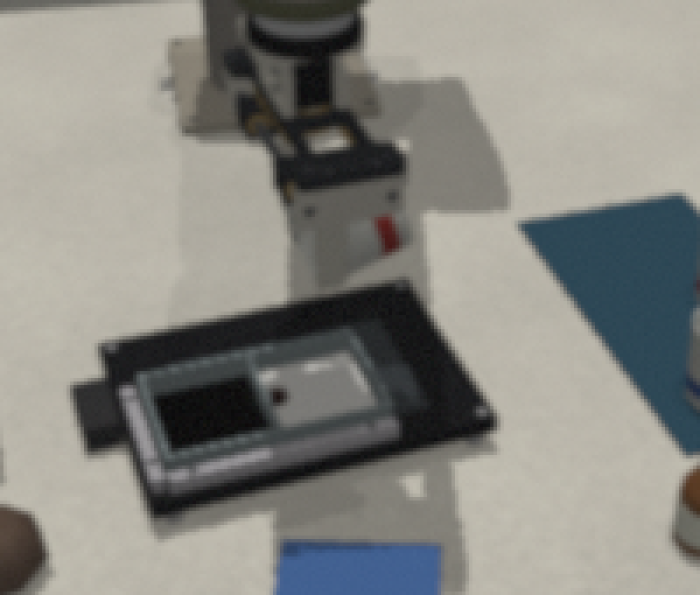

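View pics/w12.png

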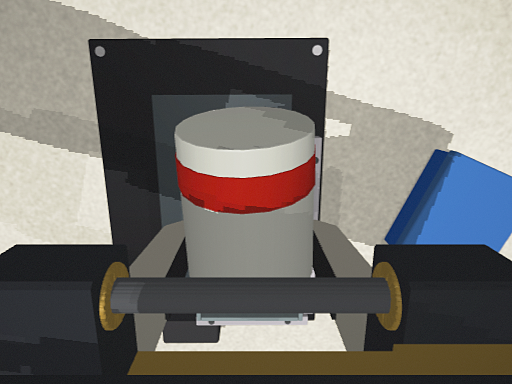

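```bash
python3 -c "
from h import *
plan(.42,.25,.06,8.3)"
```

```text
t 20.25 tcp [ 0.6018 -0.0364  0.158 ] yaw(tool y) 8.38 tilt 0.13 F [ 0.1 -0.3 -2.1] open 0.0601 q6 -0.29
turn tool z (rad): 0.0014 alt -3.1402
shift mm (after turn): [ 309.6 -138.3   98.6]
```

send_rows:
  targets:
    - [-1,[35,-16,0],0]
    - [-1,[45,-20,0],0]
    - [-1,[45,-20,0],0]
    - [-1,[45,-20,0],0]
    - [-1,[45,-20,0],0]
    - [-1,[45,-20,0],0]
    - [-1,[30,-14,0],0]
    - [-1,[20,-8,30],0]
    - [-1,[0,0,35],0]
    - [-1,[0,0,30],0]
    - [-1,[0,0,0],0]

```text
t: 21.35
tool_pos: [0.4159, 0.2479, 0.0582]
orientation: [-2.05, -2.375, 0.016]
force: [-0.3, -0.3, -1.3]
opening: 0.06
```

```bash
python3 -c "
from h import *
plan(.42,.25,.02,8.3)
c=cam('scene'); im=cv2.cvtColor(c['color'],cv2.COLOR_RGB2BGR)
cv2.imwrite('pics/s13.png',cv2.resize(im[90:230,230:390],None,fx=4,fy=4,interpolation=3))"
```

```text
t 21.35 tcp [0.4159 0.2479 0.0582] yaw(tool y) 8.4 tilt 0.66 F [-0.3 -0.3 -1.3] open 0.06 q6 0.28
turn tool z (rad): 0.0018 alt -3.1398
shift mm (after turn): [ 1.6  4.8 38.1]
```

View pics/s13.png

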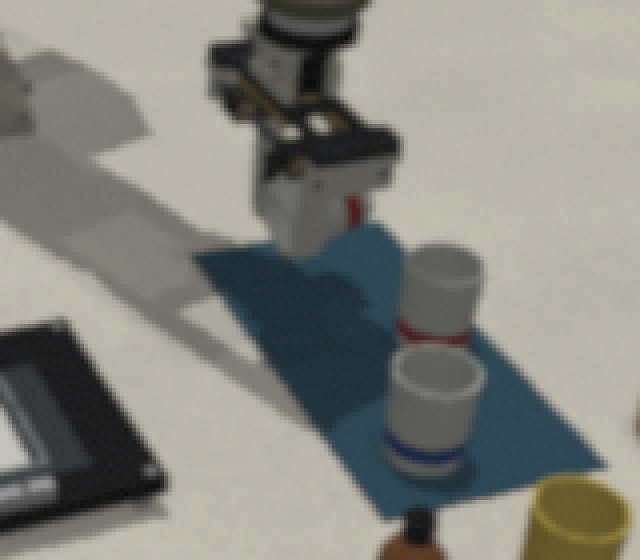

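Lower onto the mat to lay the cup down.

send_rows:
  targets:
    - [-1,[0,0,12],0]
    - [-1,[0,0,8],0]
    - [-1,[0,0,6],0]
    - [-1,[0,0,0],0]
  newtons: 5

```text
t: 21.8
tool_pos: [0.4208, 0.2495, 0.0377]
orientation: [-2.054, -2.377, 0.001]
force: [-0.1, 0.3, -0.4]
opening: 0.0603
```

send_rows:
  targets:
    - [-1,[0,0,5],0]
    - [-1,[0,0,4],0]
    - [-1,[0,0,0],0]

```text
t: 22.1
tool_pos: [0.4207, 0.2496, 0.0287]
orientation: [-2.053, -2.377, 0.001]
force: [-1.3, 0.6, -0.6]
opening: 0.06
```

```bash
python3 -c "
from h import *
plan(.42,.25,.02,8.3)
c=cam('scene'); im=cv2.cvtColor(c['color'],cv2.COLOR_RGB2BGR)
cv2.imwrite('pics/s14.png',cv2.resize(im[90:230,230:390],None,fx=4,fy=4,interpolation=3));cam('wrist','w14')"
```

```text
t 22.1 tcp [0.4207 0.2496 0.0287] yaw(tool y) 8.36 tilt 0.05 F [-1.3  0.6 -0.6] open 0.06 q6 0.28
turn tool z (rad): 0.0011 alt -3.1405
shift mm (after turn): [ 0.5 -0.6  8.7]
```

View pics/s14.png

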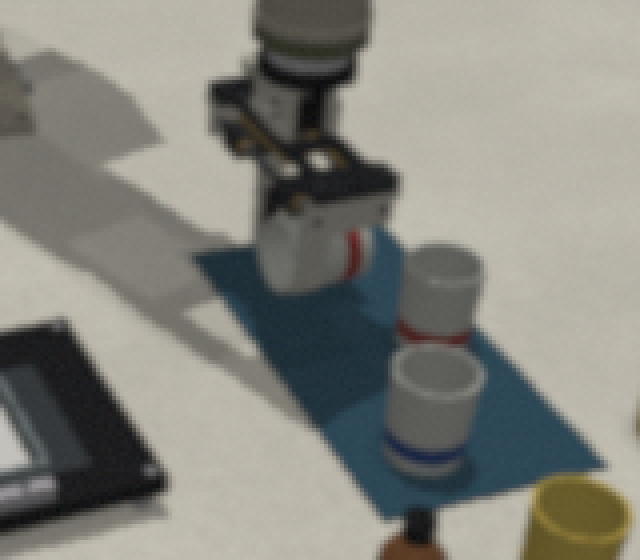

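View pics/w14.png

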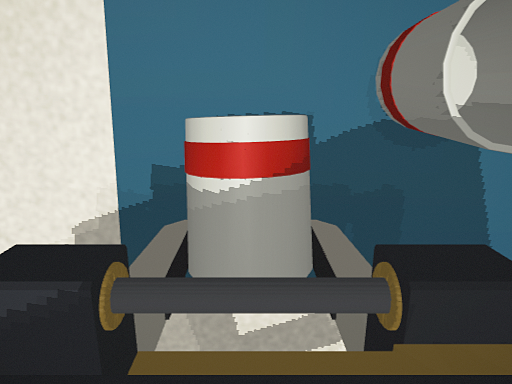

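send_rows:
  targets:
    - [-1,[0,0,4],0]
    - [0.6,[0,0,0],0]
    - [0.6,[0,0,4],0]
    - [0.6,[-10,0,0],0]
    - [0.6,[-11,0,0],0]
    - [0.6,[0,0,0],0]

```text
t: 22.8
tool_pos: [0.4243, 0.2275, 0.0212]
orientation: [2.055, 2.376, -0.001]
force: [-0.5, -1.0, 1.3]
opening: 0.0747
```

```bash
python3 -c "
from h import *
plan(.42,.25,.02,8.3)
c=cam('scene'); im=cv2.cvtColor(c['color'],cv2.COLOR_RGB2BGR)
cv2.imwrite('pics/s15.png',cv2.resize(im[90:230,230:390],None,fx=4,fy=4,interpolation=3));cam('wrist','w15')"
```

```text
t 22.8 tcp [0.4243 0.2275 0.0212] yaw(tool y) 8.3 tilt 0.03 F [-0.5 -1.   1.3] open 0.0747 q6 0.24
turn tool z (rad): -0.0 alt 3.1416
shift mm (after turn): [22.9 -1.   1.2]
```

View pics/w15.png

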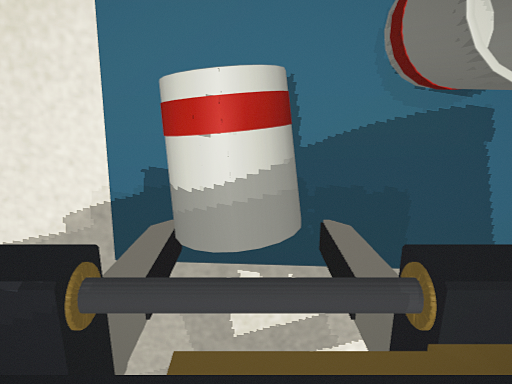

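View pics/s15.png

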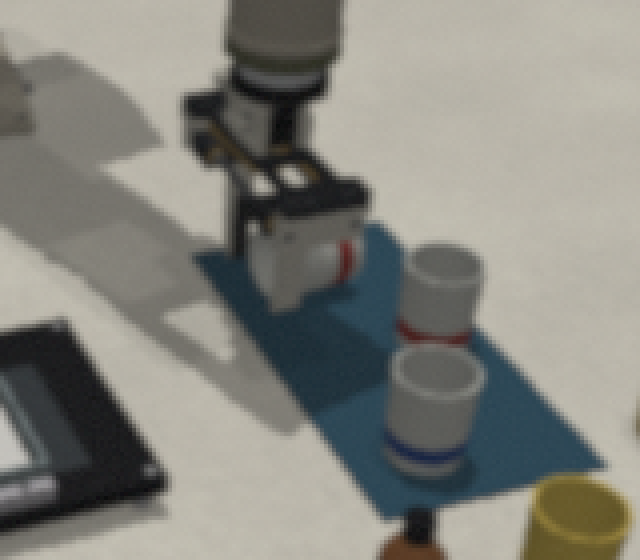

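```bash
python3 -c "
from h import *
w=cam('wrist')
for uv in ((238,250),(180,240),(300,225),(162,80),(288,70)): 
  p=pix2w(w,uv,.05); print(uv,np.round(p,4))
s=robot.read_state();print(w2pix(w,s['tool_pos']),w2pix(w,s['tool_pos']+np.array([0,0,.019])))
for z in (.063,.033): print(np.round(pix2w(w,(238,250),z),4),np.round(pix2w(w,(222,67),z),4))
"
```

```text
(238, 250) [0.4179 0.2317 0.05  ]
(180, 240) [0.3915 0.2328 0.05  ]
(300, 225) [0.4435 0.2476 0.05  ]
(162, 80) [0.3783 0.3001 0.05  ]
(288, 70) [0.427  0.3109 0.05  ]
[250.98108528 233.28933294] [251.07810217 248.60380111]
[0.4175 0.2379 0.063 ] [0.4024 0.3073 0.063 ]
[0.4184 0.2236 0.033 ] [0.3997 0.3096 0.033 ]
```

```bash
python3 -c "
from h import *
plan(.4155,.248,.02,12.3)"
```

```text
t 22.95 tcp [0.4243 0.2288 0.0214] yaw(tool y) 8.31 tilt 0.02 F [-0.1 -0.5  0.3] open 0.0745 q6 0.24
turn tool z (rad): -0.0696 alt 3.072
shift mm (after turn): [20.7 -4.6  1.4]
```

send_rows:
  targets:
    - [0.9,[0,-4.5,0],-0.07]
    - [0.9,[10,0,0],0]
    - [0.9,[11,0,0],0]
    - [-1,[0,0,0],0]
    - [-1,[0,0,0],0]
    - [-1,[0,0,0],0]
    - [-1,[0,0,0],0]
    - [-1,[0,0,-8],0]
    - [-1,[0,0,-10],0]
    - [-1,[0,0,-10],0]
    - [-1,[0,0,-10],0]
    - [-1,[0,0,0],0]
  newtons: 4

```text
t: 24.15
tool_pos: [0.4167, 0.2495, 0.0616]
orientation: [1.968, 2.447, 0.005]
force: [0.5, -0.1, -0.7]
opening: 0.0625
```

```bash
python3 -c "
from h import *
plan(.42,.25,.02,8.3)
c=cam('scene'); im=cv2.cvtColor(c['color'],cv2.COLOR_RGB2BGR)
cv2.imwrite('pics/s16.png',cv2.resize(im[90:230,230:390],None,fx=4,fy=4,interpolation=3));cam('wrist','w16')"
```

```text
t 24.15 tcp [0.4167 0.2495 0.0616] yaw(tool y) 12.37 tilt 0.21 F [ 0.5 -0.1 -0.7] open 0.0625 q6 0.22
turn tool z (rad): 0.0711 alt -3.0705
shift mm (after turn): [-0.   3.2 41.6]
```

View pics/w16.png

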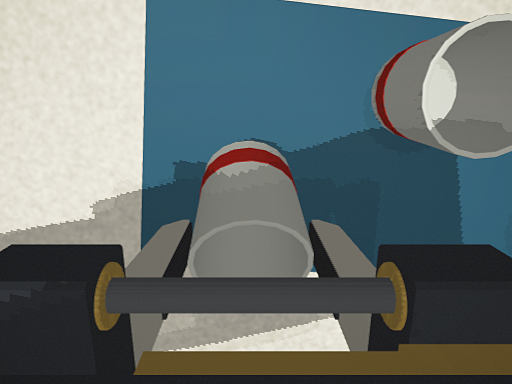

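View pics/s16.png

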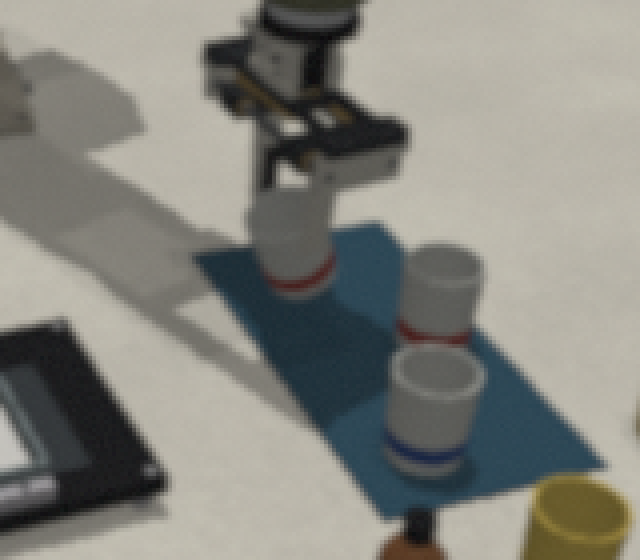

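send_rows:
  targets:
    - [-1,[0,0,-12],0]
    - [-1,[0,0,0],0]
    - [-1,[0,0,0],0]
    - [-1,[0,0,4],0]
    - [-1,[0,0,4],0]
    - [-1,[0,0,3],0]
    - [-1,[0,0,0],0]

```text
t: 24.95
tool_pos: [0.415, 0.2488, 0.0598]
orientation: [-1.969, -2.448, 0.001]
force: [-0.3, 0.2, 0.5]
opening: 0.0621
```

```bash
python3 -c "
from h import *
plan(.42,.25,.02,8.3)
c=cam('scene'); im=cv2.cvtColor(c['color'],cv2.COLOR_RGB2BGR)
cv2.imwrite('pics/s17.png',cv2.resize(im[90:230,230:390],None,fx=4,fy=4,interpolation=3));cam('wrist','w17')"
```

```text
t 24.95 tcp [0.415  0.2488 0.0598] yaw(tool y) 12.38 tilt 0.03 F [-0.3  0.2  0.5] open 0.0621 q6 0.22
turn tool z (rad): 0.0711 alt -3.0704
shift mm (after turn): [ 0.4  5.1 39.8]
```

View pics/s17.png

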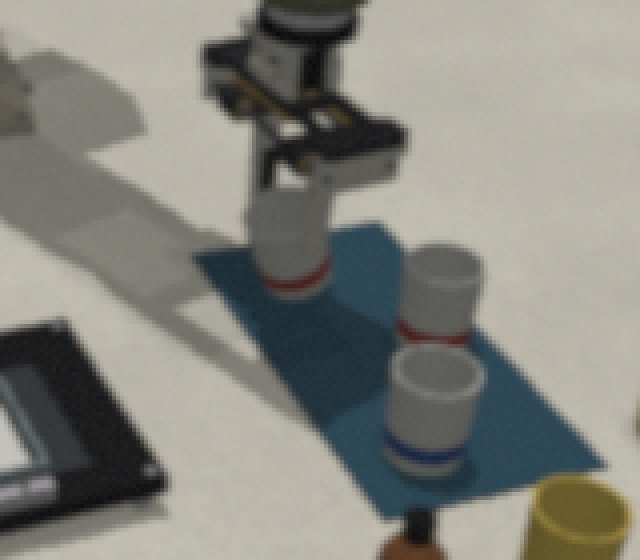

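send_rows:
  targets:
    - [-1,[0,0,2],0]
    - [-1,[0,0,2],0]
    - [-1,[0,0,0],0]

```text
t: 25.35
tool_pos: [0.4159, 0.2492, 0.0568]
orientation: [1.969, 2.447, 0.002]
force: [0.6, 1.2, 2.8]
opening: 0.0616
```

```bash
python3 -c "
from h import *
plan(.42,.25,.02,8.3)
c=cam('scene'); im=cv2.cvtColor(c['color'],cv2.COLOR_RGB2BGR)
cv2.imwrite('pics/s18.png',cv2.resize(im[90:230,230:390],None,fx=4,fy=4,interpolation=3));cam('wrist','w17')"
```

```text
t 25.35 tcp [0.4159 0.2492 0.0568] yaw(tool y) 12.38 tilt 0.09 F [0.6 1.2 2.8] open 0.0616 q6 0.22
turn tool z (rad): 0.0711 alt -3.0705
shift mm (after turn): [ 0.2  4.2 36.8]
```

View pics/s18.png

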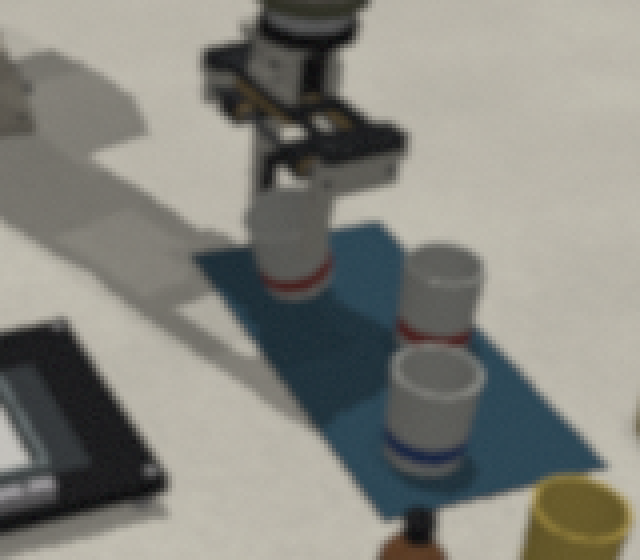

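send_rows:
  targets:
    - [-1,[0,0,2],0]
    - [-1,[0,0,0],0]
    - [-0.2,[0,0,0],0]
    - [1,[0,0,0],0]
    - [1,[0,0,0],0]
    - [1,[0,0,-20],0]
    - [1,[0,0,-30],0]
    - [1,[0,0,-30],0]
    - [1,[0,0,0],0]

```text
t: 26.35
tool_pos: [0.4175, 0.25, 0.1385]
orientation: [1.967, 2.446, 0.009]
force: [0.2, -0.1, 0.1]
opening: 0.093
```

```bash
python3 -c "
from h import *
plan(.503,.342,.13,8.3)
c=cam('scene'); im=cv2.cvtColor(c['color'],cv2.COLOR_RGB2BGR)
cv2.imwrite('pics/s19.png',cv2.resize(im[90:230,170:390],None,fx=3.5,fy=3.5,interpolation=3));cam('wrist','w19')
w=optics.read_camera('wrist')
for C,n in ((c,'scene'),(w,'wrist')):
    if n=='scene': optics.read_camera('scene')
    for r in optics.cut_out(n,'cup1_mid'):
      ys,xs=np.nonzero(r['region'])
      print(n,round(r['confidence'],2),(xs.min(),xs.max(),ys.min(),ys.max()),np.round(pix2w(C,((xs.min()+xs.max())/2,(ys.min()+ys.max())/2),.039),3))
"
```

```text
t 26.35 tcp [0.4175 0.25   0.1385] yaw(tool y) 12.38 tilt 0.37 F [ 0.2 -0.1  0.1] open 0.093 q6 0.22
turn tool z (rad): 0.0712 alt -3.0704
shift mm (after turn): [78.7 97.9  9.2]
scene 0.77 (np.int64(296), np.int64(316), np.int64(137), np.int64(166)) [0.411 0.269 0.039]
scene 0.32 (np.int64(329), np.int64(351), np.int64(150), np.int64(177)) [0.498 0.349 0.039]
wrist 0.97 (np.int64(205), np.int64(293), np.int64(126), np.int64(214)) [0.411 0.263 0.039]
```

View pics/s19.png

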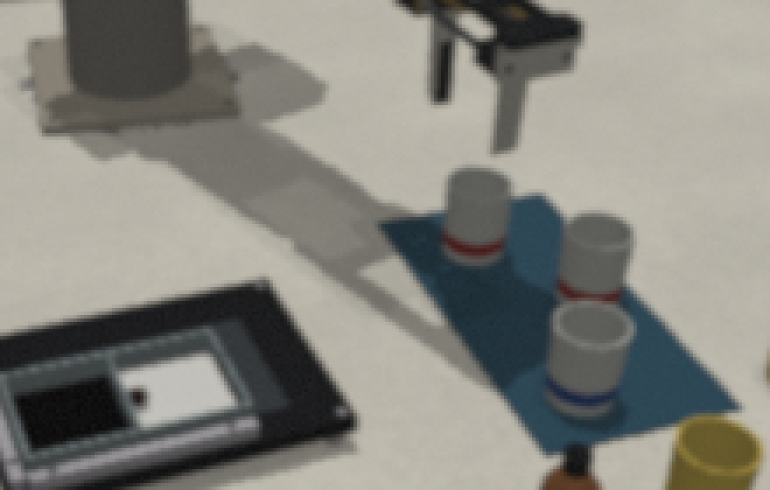

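View pics/w19.png

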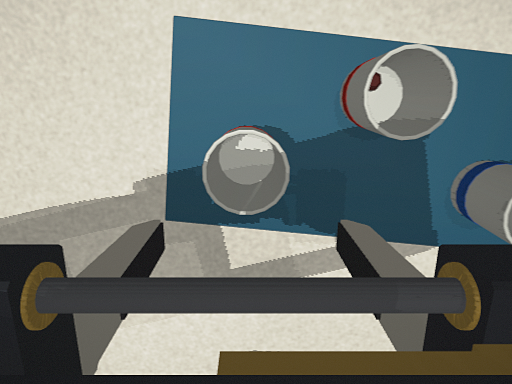

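send_rows:
  targets:
    - [1,[0,0,0],0.071]
    - [1,[26,32,0],0]
    - [1,[26,33,0],0]
    - [1,[27,33,0],0]
    - [1,[0,0,9],0]
    - [1,[0,0,0],0]

```text
t: 27.25
tool_pos: [0.4991, 0.3406, 0.1215]
orientation: [-2.053, -2.376, 0.009]
force: [-1.1, -0.4, -1.0]
opening: 0.093
```

```bash
python3 -c "
from h import *
plan(.503,.342,.063,8.3)
w=cam('wrist','w20')
for r in optics.cut_out('wrist','cup1_mid'):
      ys,xs=np.nonzero(r['region'])
      print(round(r['confidence'],2),(xs.min(),xs.max(),ys.min(),ys.max()),np.round(pix2w(w,((xs.min()+xs.max())/2,(ys.min()+ys.max())/2),.039),3))
print(w2pix(w,(.503,.342,.075)),w2pix(w,(.503,.342,.003)))"
```

```text
t 27.25 tcp [0.4991 0.3406 0.1215] yaw(tool y) 8.35 tilt 0.35 F [-1.1 -0.4 -1. ] open 0.093 q6 0.37
turn tool z (rad): 0.0008 alt -3.1408
shift mm (after turn): [ 1.   4.3 58.5]
0.94 (np.int64(72), np.int64(174), np.int64(215), np.int64(318)) [0.403 0.261 0.039]
[257.1141225  205.45974923] [255.93226659 180.11561059]
```

View pics/w20.png

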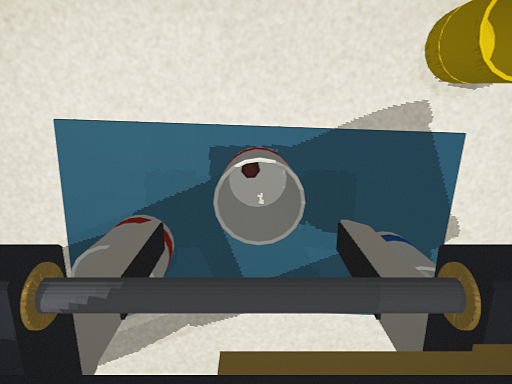

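send_rows:
  targets:
    - [1,[1,4,25],0]
    - [1,[0,0,25],0]
    - [1,[0,0,9],0]
    - [-1,[0,0,0],0]
    - [-1,[0,0,0],0]
    - [-1,[0,0,0],0]
    - [-1,[0,0,0],0]
    - [-1,[0,0,0],0]
    - [-1,[0,0,-15],0]
    - [-1,[0,0,-25],0]
    - [-1,[0,0,-25],0]
    - [-1,[0,0,0],0]
  newtons: 10

```text
t: 28.55
tool_pos: [0.5072, 0.3443, 0.1369]
orientation: [2.053, 2.375, 0.012]
force: [0.5, -0.0, -0.7]
opening: 0.0601
```

```bash
python3 -c "
from h import *
plan(*S(.035,.105),.13,8.3)
w=cam('wrist','w21')"
```

```text
t 28.55 tcp [0.5072 0.3443 0.1369] yaw(tool y) 8.31 tilt 0.46 F [ 0.5 -0.  -0.7] open 0.0601 q6 0.37
turn tool z (rad): 0.0002 alt -3.1414
shift mm (after turn): [-299.2   39.5    6.4]
```

View pics/w21.png

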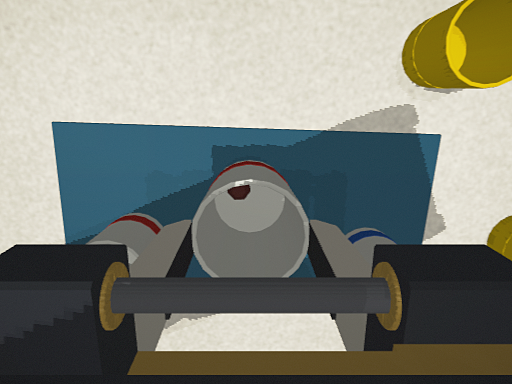

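```bash
python3 -c "
from h import *
plan()
w=cam('wrist')
for z in (.13,.15,.146):
  print(z,np.round(pix2w(w,(250,180),z),4),np.round(pix2w(w,(192,240),z),4),np.round(pix2w(w,(310,240),z),4))"
```

```text
t 28.6 tcp [0.5062 0.3437 0.1344] yaw(tool y) 8.31 tilt 0.3 F [ 0.5 -0.4 -1.9] open 0.06 q6 0.37
shift mm (after turn): [0. 0. 0.]
0.13 [0.5016 0.3721 0.13  ] [0.4746 0.3336 0.13  ] [0.5396 0.3429 0.13  ]
0.15 [0.5008 0.3768 0.15  ] [0.477  0.3428 0.15  ] [0.5344 0.351  0.15  ]
0.146 [0.501  0.3759 0.146 ] [0.4765 0.341  0.146 ] [0.5354 0.3494 0.146 ]
```

send_rows:
  targets:
    - [-1,[-15,2,0],0]
    - [-1,[-32,4,0],0]
    - [-1,[-32,4,0],0]
    - [-1,[-32,4,0],0]
    - [-1,[-32,4,0],0]
    - [-1,[-32,5,0],0]
    - [-1,[-32,5,0],0]
    - [-1,[-32,4,0],0]
    - [-1,[-30,4,0],0]
    - [-1,[-20,3,10],0]
    - [-1,[-10,1,20],0]
    - [-1,[0,0,5],0]

```text
t: 29.85
tool_pos: [0.585, 0.0497, 0.093]
orientation: [-2.055, -2.372, 0.008]
force: [-4.0, -4.9, 15.3]
opening: 0.0599
```

```bash
python3 -c "
from h import *
plan(*S(.035,.105),.0945,8.3);st()
c=cam('scene'); im=cv2.cvtColor(c['color'],cv2.COLOR_RGB2BGR)
cv2.imwrite('pics/s22.png',cv2.resize(im[90:260,130:330],None,fx=3.5,fy=3.5,interpolation=3))"
```

```text
t 29.85 tcp [0.585  0.0497 0.093 ] yaw(tool y) 8.17 tilt 0.34 F [-4.  -4.9 15.3] open 0.0599 q6 -0.14
turn tool z (rad): -0.0022 alt 3.1394
shift mm (after turn): [ 3.5  5.1 -1.5]
stage xy of tcp [ 29.9 101.5]
```

View pics/s22.png

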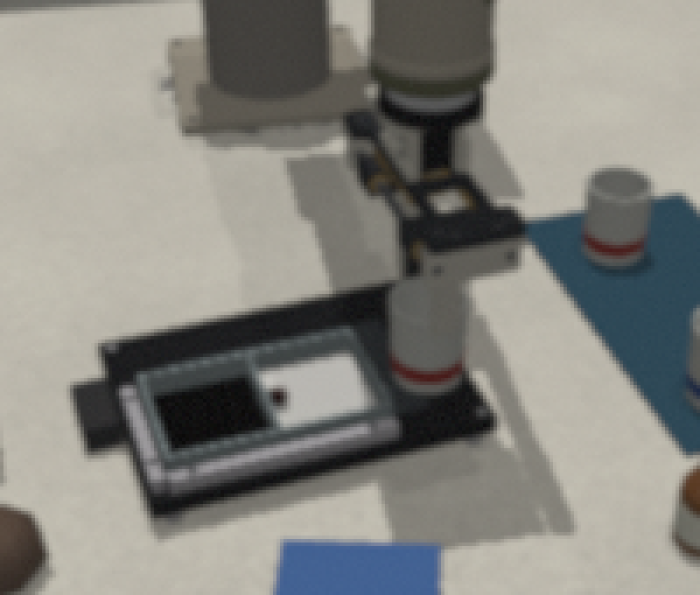

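send_rows:
  targets:
    - [-1,[0,4,-8],0]
    - [-1,[-8,0,0],0]
    - [-1,[-8,0,0],0]
    - [-1,[-8,0,0],0]
    - [-1,[-8,0,0],0]
    - [-1,[-8,0,0],0]
    - [-1,[-4,0,0],0]
    - [-1,[0,0,0],0]

```text
t: 30.7
tool_pos: [0.5978, 0.009, 0.1044]
orientation: [2.055, 2.375, 0.0]
force: [0.4, 1.5, -0.6]
opening: 0.0599
```

```bash
python3 -c "
from h import *
plan(*S(.035,.043),.0965,8.3);st()
c=cam('scene'); im=cv2.cvtColor(c['color'],cv2.COLOR_RGB2BGR)
cv2.imwrite('pics/s23.png',cv2.resize(im[90:260,130:330],None,fx=3.5,fy=3.5,interpolation=3))"
```

```text
t 30.7 tcp [0.5978 0.009  0.1044] yaw(tool y) 8.26 tilt 0.02 F [ 0.4  1.5 -0.6] open 0.0599 q6 -0.21
turn tool z (rad): -0.0007 alt 3.1409
shift mm (after turn): [-16.3  -1.8   7.9]
stage xy of tcp [36.8 59.3]
```

View pics/s23.png

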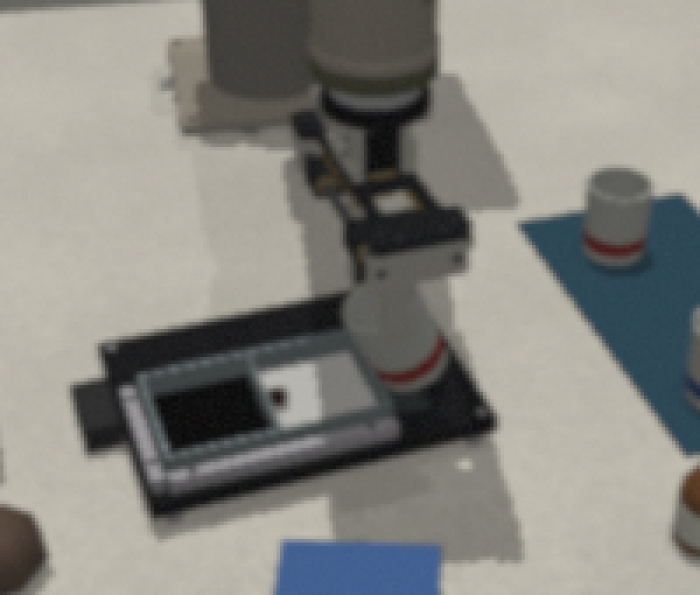

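send_rows:
  targets:
    - [-1,[-8,-1,4],0]
    - [-1,[-8,-1,4],0]
    - [-1,[-4,0,5],0]
    - [-1,[-5,0,5],0]
    - [-1,[-6,0,5],0]
    - [-1,[-8,0,4],0]
    - [-1,[-8,0,4],0]
    - [-1,[0,0,5],0]
    - [-1,[0,0,5],0]
    - [-1,[0,0,4],0]
    - [-1,[0,0,0],0]
    - [-1,[0,0,0],0]

```text
t: 31.95
tool_pos: [0.6025, -0.0376, 0.0592]
orientation: [2.055, 2.376, -0.001]
force: [1.2, -3.5, 2.1]
opening: 0.0601
```

```bash
python3 -c "
from h import *
plan(*S(.035,.012),.056,8.3);st()
c=cam('scene'); im=cv2.cvtColor(c['color'],cv2.COLOR_RGB2BGR)
cv2.imwrite('pics/s24.png',cv2.resize(im[130:230,160:290],None,fx=5,fy=5,interpolation=3));cam('wrist','w24')"
```

```text
t 31.95 tcp [ 0.6025 -0.0376  0.0592] yaw(tool y) 8.29 tilt 0.03 F [ 1.2 -3.5  2.1] open 0.0601 q6 -0.29
turn tool z (rad): -0.0002 alt 3.1414
shift mm (after turn): [-0.5  0.3  3.2]
stage xy of tcp [34.7 12.5]
```

View pics/s24.png

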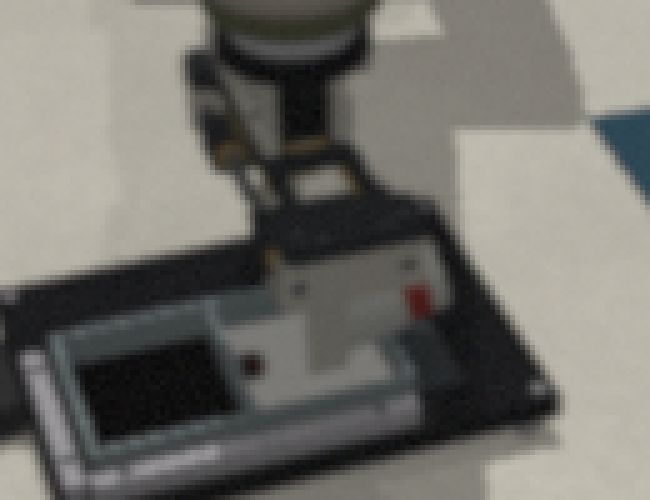

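View pics/w24.png

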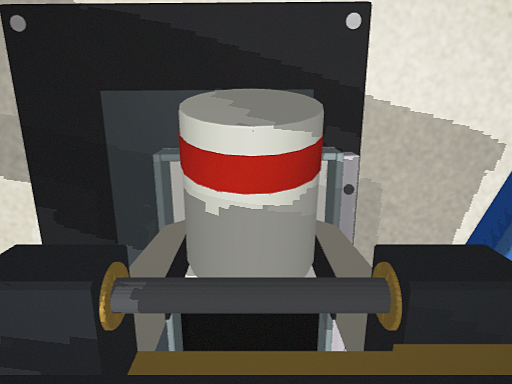

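send_rows:
  targets:
    - [-1,[-2,0,2],0]
    - [-1,[0,0,1],0]
    - [-1,[0,4,0],0]
    - [-1,[0,-8,0],0]
    - [-1,[0,8,0],0]
    - [-1,[0,-4,0],0]
    - [-1,[0,0,0],0]

```text
t: 32.75
tool_pos: [0.6024, -0.0389, 0.056]
orientation: [-2.054, -2.376, 0.0]
force: [0.6, -0.3, 0.5]
opening: 0.0601
```

```bash
python3 -c "
from h import *
plan(*S(.035,.012),.056,8.3);st()
c=cam('scene'); im=cv2.cvtColor(c['color'],cv2.COLOR_RGB2BGR)
cv2.imwrite('pics/s25.png',cv2.resize(im[130:230,160:290],None,fx=5,fy=5,interpolation=3))
c=cam('top');im=cv2.cvtColor(c['color'],cv2.COLOR_RGB2BGR)
cv2.imwrite('pics/t25.png',cv2.resize(im[140:260,235:435],None,fx=4,fy=4,interpolation=3))"
```

```text
t 32.75 tcp [ 0.6024 -0.0389  0.056 ] yaw(tool y) 8.32 tilt 0.02 F [ 0.6 -0.3  0.5] open 0.0601 q6 -0.29
turn tool z (rad): 0.0003 alt -3.1413
shift mm (after turn): [0.7 0.6 0. ]
stage xy of tcp [34.4 11.3]
```

View pics/s25.png

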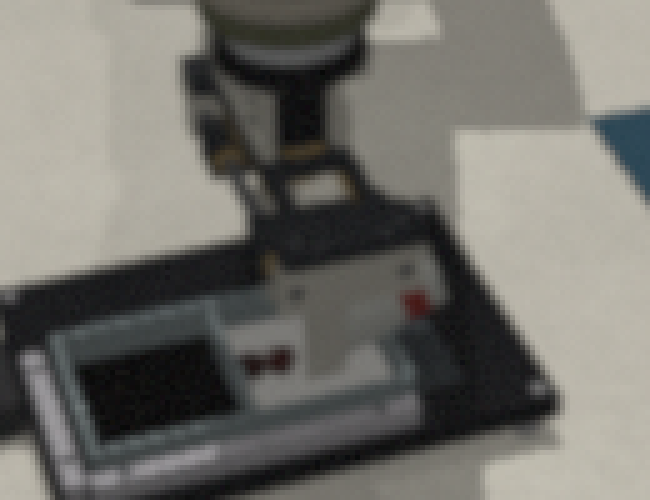

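send_rows:
  targets:
    - [-1,[0,0,-15],0]
    - [-1,[0,0,-25],0]
    - [-1,[0,0,-30],0]
    - [-1,[0,0,-30],0]
    - [-1,[0,0,-10],0]
    - [-1,[0,0,0],0]

```text
t: 33.45
tool_pos: [0.6042, -0.0392, 0.1689]
orientation: [2.052, 2.374, 0.004]
force: [-0.1, -0.4, -2.0]
opening: 0.0603
```

```bash
python3 -c "
from h import *
plan(.508,.318,.06,8.3);st()"
```

```text
t 33.45 tcp [ 0.6042 -0.0392  0.1689] yaw(tool y) 8.31 tilt 0.26 F [-0.1 -0.4 -2. ] open 0.0603 q6 -0.29
turn tool z (rad): 0.0002 alt -3.1414
shift mm (after turn): [367.5 -44.1 108.3]
stage xy of tcp [36.1 10.7]
```

send_rows:
  targets:
    - [-1,[35,-4,0],0]
    - [-1,[46,-6,0],0]
    - [-1,[46,-6,0],0]
    - [-1,[46,-6,0],0]
    - [-1,[46,-6,0],0]
    - [-1,[46,-5,0],0]
    - [-1,[46,-5,0],0]
    - [-1,[36,-4,20],0]
    - [-1,[20,-2,30],0]
    - [-1,[0,0,35],0]
    - [-1,[0,0,22],0]
    - [-1,[0,0,0],0]

```text
t: 34.65
tool_pos: [0.5014, 0.3157, 0.0526]
orientation: [-2.051, -2.374, 0.016]
force: [-0.8, -1.3, -0.8]
opening: 0.06
```

send_rows:
  targets:
    - [-1,[0,0,12],0]
    - [-1,[0,0,9],0]
    - [-1,[0,0,6],0]
    - [-1,[0,0,6],0]
    - [-1,[0,0,0],0]
  newtons: 5

```text
t: 35.15
tool_pos: [0.5061, 0.3176, 0.0258]
orientation: [-2.055, -2.376, 0.0]
force: [0.2, 0.3, -0.4]
opening: 0.0606
```

```bash
python3 -c "
from h import *
plan(.508,.318,.025,8.3)
c=cam('scene'); im=cv2.cvtColor(c['color'],cv2.COLOR_RGB2BGR)
cv2.imwrite('pics/s26.png',cv2.resize(im[90:230,230:390],None,fx=4,fy=4,interpolation=3));cam('wrist','w26')"
```

```text
t 35.15 tcp [0.5061 0.3176 0.0258] yaw(tool y) 8.29 tilt 0.02 F [ 0.2  0.3 -0.4] open 0.0606 q6 0.33
turn tool z (rad): -0.0001 alt 3.1415
shift mm (after turn): [0.1 2.  0.8]
```

View pics/s26.png

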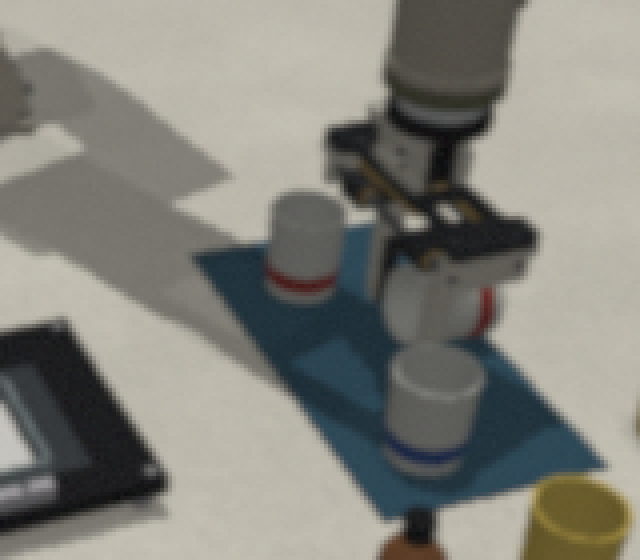

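View pics/w26.png

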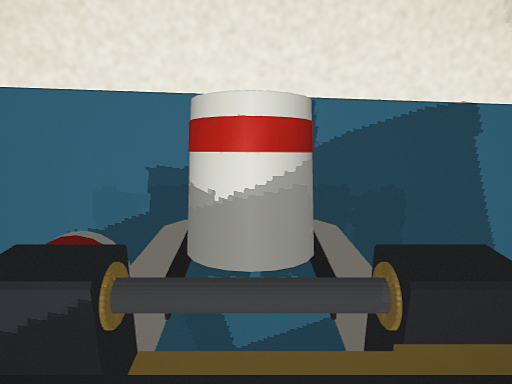

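send_rows:
  targets:
    - [-1,[0,0,0],0]
    - [-1,[0,0,0],0]
    - [-1,[0,0,-8],0]
    - [-1,[0,0,-10],0]
    - [-1,[0,0,-10],0]
    - [-1,[0,0,-10],0]
    - [-1,[0,0,-8],0]
    - [-1,[0,0,0],0]
  newtons: 3

```text
t: 36.05
tool_pos: [0.5073, 0.3183, 0.0744]
orientation: [2.054, 2.376, 0.005]
force: [0.1, -0.6, -0.5]
opening: 0.0601
```

```bash
python3 -c "
from h import *
plan(.508,.318,.025,8.3)
c=cam('scene'); im=cv2.cvtColor(c['color'],cv2.COLOR_RGB2BGR)
cv2.imwrite('pics/s27.png',cv2.resize(im[90:230,230:390],None,fx=4,fy=4,interpolation=3));cam('wrist','w27')"
```

```text
t 36.05 tcp [0.5073 0.3183 0.0744] yaw(tool y) 8.31 tilt 0.18 F [ 0.1 -0.6 -0.5] open 0.0601 q6 0.33
turn tool z (rad): 0.0001 alt -3.1415
shift mm (after turn): [-0.5  0.5 49.4]
```

View pics/w27.png

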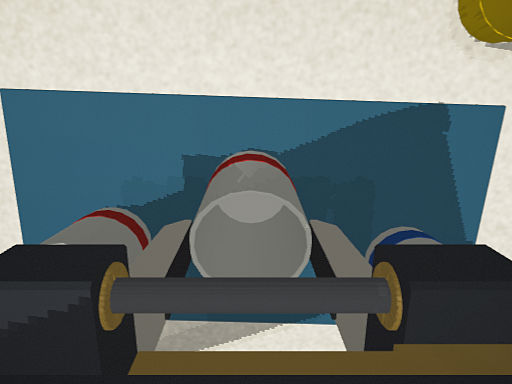

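send_rows:
  targets:
    - [-1,[0,0,5],0]
    - [-1,[0,0,5],0]
    - [-1,[0,0,4],0]
    - [-1,[0,0,3],0]
    - [-1,[0,0,0],0]
    - [-0.2,[0,0,0],0]
    - [1,[0,0,0],0]
    - [1,[0,0,0],0]
    - [1,[0,0,-20],0]
    - [1,[0,0,-30],0]
    - [1,[0,0,-30],0]
    - [1,[0,0,0],0]

```text
t: 37.35
tool_pos: [0.5089, 0.3191, 0.1407]
orientation: [2.053, 2.374, 0.012]
force: [1.5, 0.7, 0.2]
opening: 0.0928
```

```bash
python3 -c "
from h import *
plan(.628,.285,.13,98.3)
c=cam('scene'); im=cv2.cvtColor(c['color'],cv2.COLOR_RGB2BGR)
cv2.imwrite('pics/s28.png',cv2.resize(im[90:230,170:390],None,fx=3.5,fy=3.5,interpolation=3));cam('wrist','w28')
c=cam('top');im=cv2.cvtColor(c['color'],cv2.COLOR_RGB2BGR)
cv2.imwrite('pics/t28.png',cv2.resize(im[140:260,235:435],None,fx=4,fy=4,interpolation=3))"
```

```text
t 37.35 tcp [0.5089 0.3191 0.1407] yaw(tool y) 8.31 tilt 0.46 F [1.5 0.7 0.2] open 0.0928 q6 0.33
turn tool z (rad): -1.5707 alt 1.5709
shift mm (after turn): [-112.9  -51.    10. ]
```

View pics/s28.png

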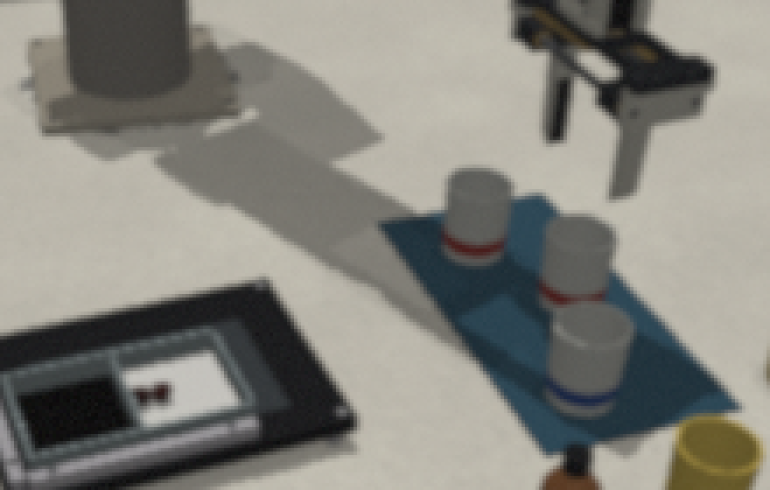

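View pics/t28.png

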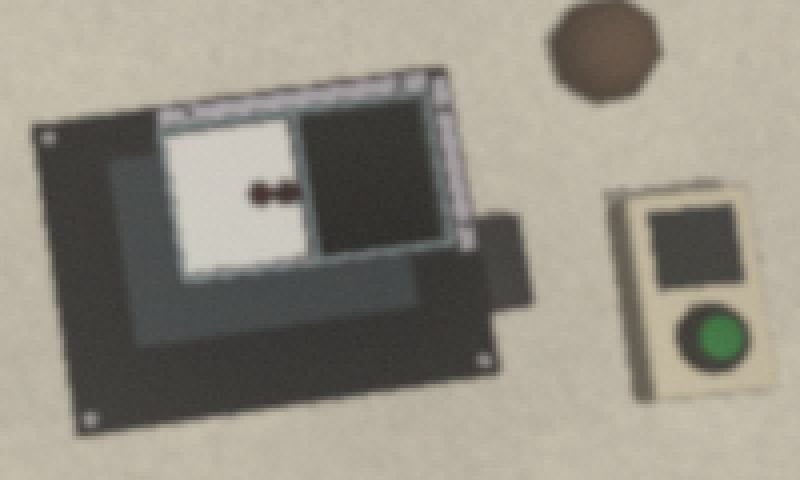

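View pics/w28.png

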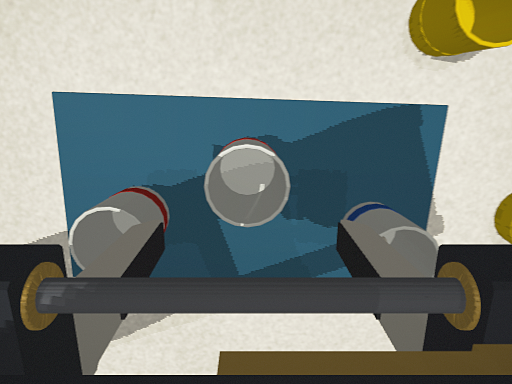

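send_rows:
  targets:
    - [1,[0,0,0],-0.143]
    - [1,[0,0,0],-0.143]
    - [1,[0,0,0],-0.143]
    - [1,[0,0,0],-0.143]
    - [1,[0,0,0],-0.143]
    - [1,[0,0,0],-0.143]
    - [1,[0,0,0],-0.143]
    - [1,[0,0,0],-0.143]
    - [1,[0,0,0],-0.143]
    - [1,[0,0,0],-0.143]
    - [1,[0,0,0],-0.141]
    - [1,[0,0,0],0]

```text
t: 38.7
tool_pos: [0.5051, 0.3171, 0.1332]
orientation: [0.231, -3.13, 0.002]
force: [0.4, 0.5, 0.1]
opening: 0.0931
```

send_rows:
  targets:
    - [1,[-38,-17,0],0]
    - [1,[-38,-17,0],0]
    - [1,[-35,-17,0],0]
    - [1,[0,0,0],0]
    - [1,[0,0,0],0]

```text
t: 39.2
tool_pos: [0.6231, 0.2825, 0.1332]
orientation: [0.22, -3.131, 0.001]
force: [-0.3, -0.5, 0.3]
opening: 0.093
```

```bash
python3 -c "
from h import *
plan(.628,.285,.063,98.3)
w=cam('wrist','w29')
print(w2pix(w,(.628,.285,.075)),w2pix(w,(.628,.285,.003)))"
```

```text
t 39.2 tcp [0.6231 0.2825 0.1332] yaw(tool y) 98.04 tilt 0.17 F [-0.3 -0.5  0.3] open 0.093 q6 -1.36
turn tool z (rad): -0.0045 alt 3.1371
shift mm (after turn): [-5.5  1.8 70.2]
[253.88732819 210.52118649] [253.10003078 185.57472481]
```

View pics/w29.png

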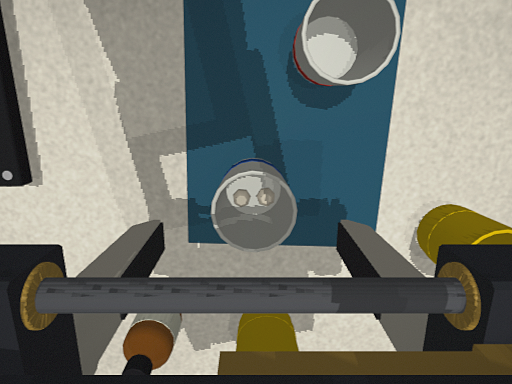

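send_rows:
  targets:
    - [1,[-5,2,25],-0.004]
    - [1,[0,0,25],0]
    - [1,[0,0,18],0]
    - [1,[0,0,0],0]
    - [-1,[0,0,0],0]
    - [-1,[0,0,0],0]
    - [-1,[0,0,0],0]
    - [-1,[0,0,0],0]
    - [-1,[0,0,0],0]
  newtons: 10

```text
t: 40.15
tool_pos: [0.6287, 0.2861, 0.0684]
orientation: [-0.234, 3.131, 0.0]
force: [0.7, -0.7, 3.4]
opening: 0.062
```

send_rows:
  targets:
    - [-1,[0,0,-15],0]
    - [-1,[0,0,-25],0]
    - [-1,[0,0,-35],0]
    - [-1,[0,0,0],0]

```text
t: 40.55
tool_pos: [0.6314, 0.2874, 0.1501]
orientation: [-0.233, 3.123, 0.005]
force: [1.0, 0.5, -0.5]
opening: 0.0619
```

```bash
python3 -c "
from h import *
plan(*S(-.080,-.076),.15,98.3)
w=cam('wrist','w30')"
```

```text
t 40.55 tcp [0.6314 0.2874 0.1501] yaw(tool y) 98.55 tilt 0.59 F [ 1.   0.5 -0.5] open 0.0619 q6 -1.37
turn tool z (rad): 0.0043 alt -3.1373
shift mm (after turn): [ 190.2 -405.9   -2.7]
```

View pics/w30.png

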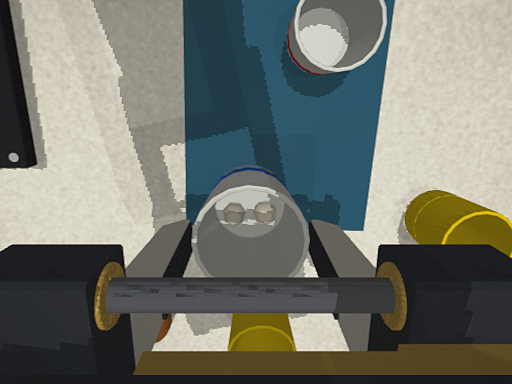

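send_rows:
  targets:
    - [-1,[10,-21,0],0.004]
    - [-1,[18,-38,0],0]
    - [-1,[18,-38,0],0]
    - [-1,[18,-38,0],0]
    - [-1,[18,-38,0],0]
    - [-1,[18,-38,0],0]
    - [-1,[18,-38,0],0]
    - [-1,[18,-38,0],0]
    - [-1,[18,-38,0],0]
    - [-1,[18,-38,0],0]
    - [-1,[14,-31,0],0]
    - [-1,[4,-11,0],0]

```text
t: 41.8
tool_pos: [0.497, -0.1448, 0.1414]
orientation: [0.223, -3.132, 0.0]
force: [0.4, 0.5, -1.9]
opening: 0.0622
```

send_rows:
  targets:
    - [-1,[0,0,0],0]
    - [-1,[0,0,0],0]

```text
t: 42.0
tool_pos: [0.4987, -0.1414, 0.1418]
orientation: [0.227, -3.133, -0.002]
force: [0.0, 0.9, -1.1]
opening: 0.062
```

```bash
python3 -c "
from h import *
plan(*S(-.080,-.076),.10,98.3);st()"
```

```text
t 42.0 tcp [ 0.4987 -0.1414  0.1418] yaw(tool y) 98.3 tilt 0.06 F [ 0.   0.9 -1.1] open 0.062 q6 -2.09
turn tool z (rad): 0.0 alt -3.1416
shift mm (after turn): [-3.1 -0.9 41.8]
stage xy of tcp [-83.  -75.2]
```

send_rows:
  targets:
    - [-1,[0,-1,20],0]
    - [-1,[0,0,17],0]
    - [-1,[-12,0,0],0]
    - [-1,[-12,0,0],0]
    - [-1,[-9,0,0],0]
    - [-1,[-8,0,0],0]
    - [-1,[-8,0,0],0]
    - [-1,[-8,0,0],0]
    - [-1,[-4,0,0],0]
    - [-1,[0,0,0],0]

```text
t: 43.0
tool_pos: [0.5597, -0.1343, 0.1053]
orientation: [-0.228, 3.133, -0.0]
force: [-1.3, 0.3, 0.5]
opening: 0.0621
```

```bash
python3 -c "
from h import *
plan(*S(.025,-.076),.0725,98.3);st()
c=cam('scene'); im=cv2.cvtColor(c['color'],cv2.COLOR_RGB2BGR)
cv2.imwrite('pics/s31.png',cv2.resize(im[90:260,130:330],None,fx=3.5,fy=3.5,interpolation=3))
w=cam('wrist','w31')"
```

```text
t 43.0 tcp [ 0.5597 -0.1343  0.1053] yaw(tool y) 98.32 tilt 0.01 F [-1.3  0.3  0.5] open 0.0621 q6 -2.04
turn tool z (rad): 0.0004 alt -3.1412
shift mm (after turn): [-46.6   1.   32.9]
stage xy of tcp [-21.6 -77. ]
```

View pics/s31.png

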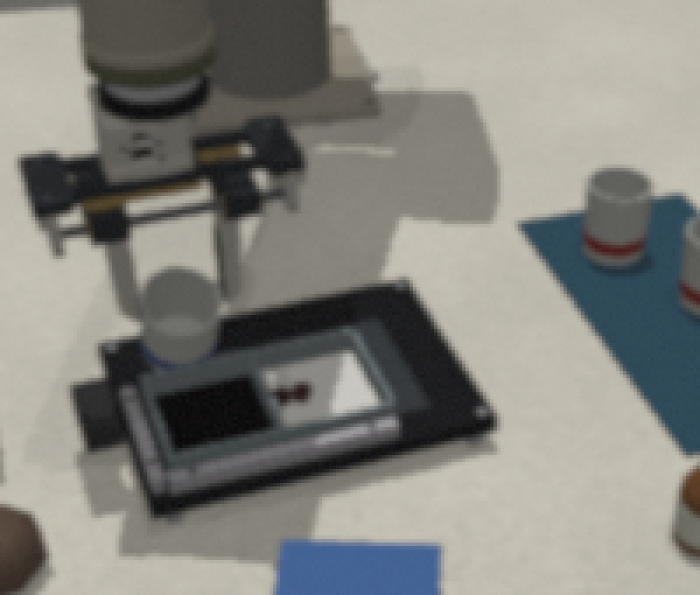

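View pics/w31.png

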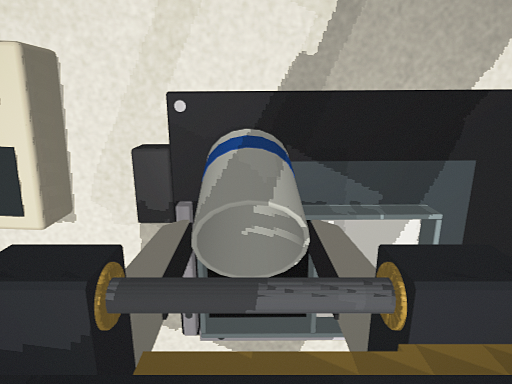

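send_rows:
  targets:
    - [-1,[-8,0,4],0]
    - [-1,[-8,0,4],0]
    - [-1,[-4,0,5],0]
    - [-1,[-5,0,5],0]
    - [-1,[-6,0,5],0]
    - [-1,[-8,0,4],0]
    - [-1,[-8,0,4],0]
    - [-1,[-1,1,5],0]
    - [-1,[0,0,5],0]
    - [-1,[0,0,4],0]
    - [-1,[0,0,3],0]
    - [-1,[0,0,0],0]

```text
t: 44.3
tool_pos: [0.6069, -0.1264, 0.0578]
orientation: [-0.228, 3.132, -0.0]
force: [1.2, 1.2, 6.3]
opening: 0.062
```

```bash
python3 -c "
from h import *
plan(*S(.025,-.076),.056,98.3);st()
c=cam('scene'); im=cv2.cvtColor(c['color'],cv2.COLOR_RGB2BGR)
cv2.imwrite('pics/s32.png',cv2.resize(im[130:230,140:270],None,fx=5,fy=5,interpolation=3))
w=cam('wrist','w32')"
```

```text
t 44.3 tcp [ 0.6069 -0.1264  0.0578] yaw(tool y) 98.32 tilt 0.06 F [1.2 1.2 6.3] open 0.062 q6 -2.0
turn tool z (rad): 0.0003 alt -3.1413
shift mm (after turn): [1.3 0.  1.8]
stage xy of tcp [ 26.2 -76. ]
```

View pics/s32.png

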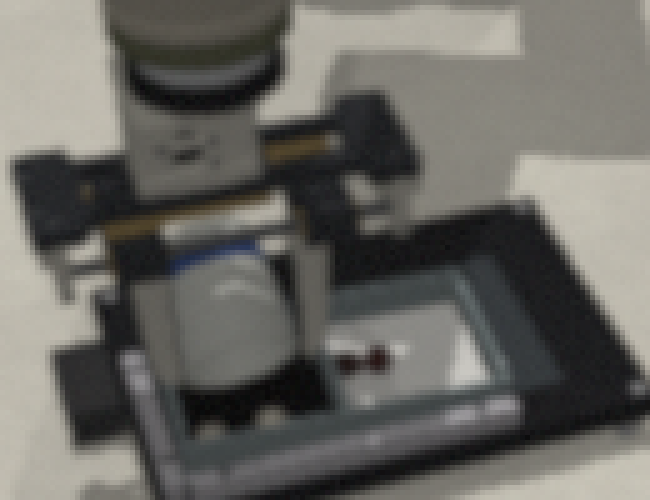

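View pics/w32.png

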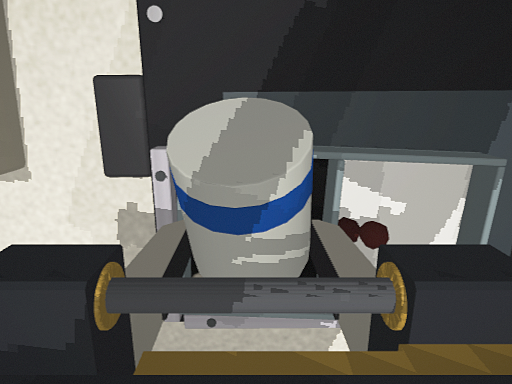

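send_rows:
  targets:
    - [-1,[0,0,-15],0]
    - [-1,[0,0,-25],0]
    - [-1,[0,0,-30],0]
    - [-1,[0,0,-30],0]
    - [-1,[0,0,-10],0]
    - [-1,[0,0,0],0]

```text
t: 45.0
tool_pos: [0.6074, -0.1269, 0.1693]
orientation: [-0.227, 3.13, -0.002]
force: [0.3, -0.4, -1.0]
opening: 0.0624
```

```bash
python3 -c "
from h import *
plan(.635,.283,.06,98.3);st()
c=cam('scene'); im=cv2.cvtColor(c['color'],cv2.COLOR_RGB2BGR)
cv2.imwrite('pics/s33.png',cv2.resize(im[90:260,130:330],None,fx=3.5,fy=3.5,interpolation=3))"
```

```text
t 45.0 tcp [ 0.6074 -0.1269  0.1693] yaw(tool y) 98.31 tilt 0.18 F [ 0.3 -0.4 -1. ] open 0.0624 q6 -2.0
turn tool z (rad): 0.0002 alt -3.1414
shift mm (after turn): [-86.2 401.8 109. ]
stage xy of tcp [ 26.6 -76.5]
```

View pics/s33.png

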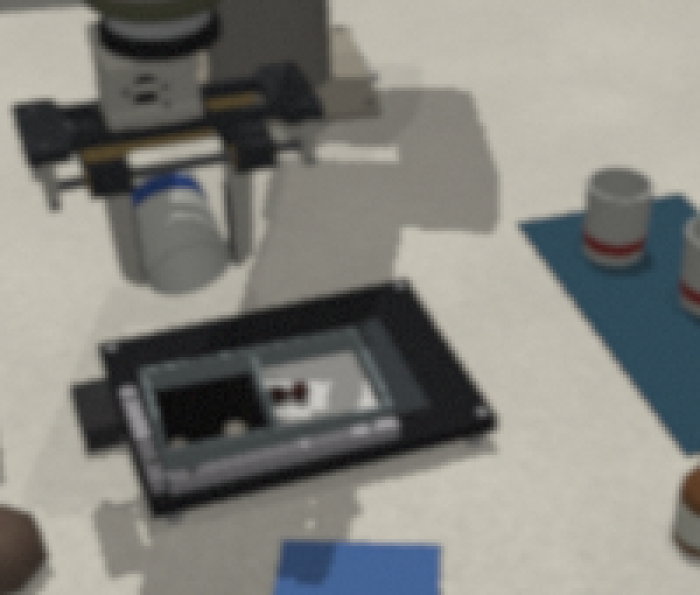

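send_rows:
  targets:
    - [-1,[-5,25,0],0]
    - [-1,[-10,45,0],0]
    - [-1,[-10,45,0],0]
    - [-1,[-10,45,0],0]
    - [-1,[-10,45,0],0]
    - [-1,[-10,45,0],0]
    - [-1,[-10,45,0],0]
    - [-1,[-9,45,0],0]
    - [-1,[-8,40,20],0]
    - [-1,[-4,22,30],0]
    - [-1,[0,0,35],0]
    - [-1,[0,0,20],0]

```text
t: 46.25
tool_pos: [0.6295, 0.2837, 0.0552]
orientation: [0.23, -3.125, 0.004]
force: [0.3, -0.5, 0.2]
opening: 0.062
```

```bash
python3 -c "
from h import *
plan(.635,.283,.026,98.3)
w=cam('wrist','w34')"
```

```text
t 46.25 tcp [0.6295 0.2837 0.0552] yaw(tool y) 98.43 tilt 0.5 F [ 0.3 -0.5  0.2] open 0.062 q6 -1.37
turn tool z (rad): 0.0023 alt -3.1393
shift mm (after turn): [-5.6 -1.4 29.2]
```

View pics/w34.png

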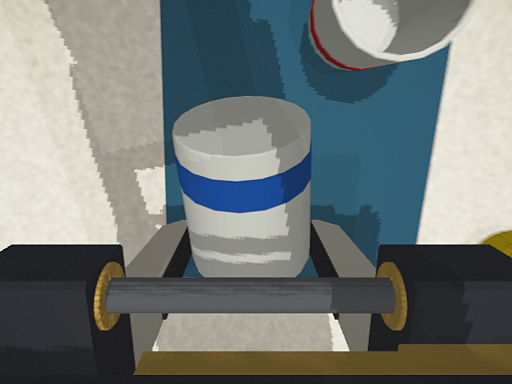

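send_rows:
  targets:
    - [-1,[0,0,9],0]
    - [-1,[0,0,8],0]
    - [-1,[0,0,6],0]
    - [-1,[0,0,6],0]
    - [-1,[0,0,0],0]
  newtons: 5

```text
t: 46.8
tool_pos: [0.6335, 0.2835, 0.033]
orientation: [0.227, -3.133, 0.0]
force: [-0.2, -0.7, 0.0]
opening: 0.0628
```

```bash
python3 -c "
from h import *
plan(.635,.283,.026,98.3)
w=cam('wrist','w35')"
```

```text
t 46.8 tcp [0.6335 0.2835 0.033 ] yaw(tool y) 98.3 tilt 0.01 F [-0.2 -0.7  0. ] open 0.0628 q6 -1.37
turn tool z (rad): 0.0001 alt -3.1415
shift mm (after turn): [-1.4 -0.8  7. ]
```

View pics/w35.png

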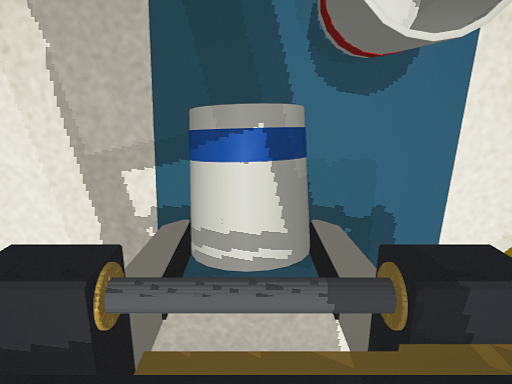

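send_rows:
  targets:
    - [-1,[0,0,4],0]
    - [-1,[0,0,3],0]
    - [-1,[0,0,0],0]
    - [-1,[0,0,0],0]
    - [-1,[0,0,-8],0]
    - [-1,[0,0,-10],0]
    - [-1,[0,0,-10],0]
    - [-1,[0,0,-10],0]
    - [-1,[0,0,-8],0]
    - [-1,[0,0,0],0]
  newtons: 3

```text
t: 47.85
tool_pos: [0.6348, 0.2842, 0.0746]
orientation: [-0.228, 3.13, 0.001]
force: [0.8, 0.0, -1.2]
opening: 0.0626
```

```bash
python3 -c "
from h import *
plan(.635,.283,.026,98.3)
w=cam('wrist','w36')
c=cam('scene'); im=cv2.cvtColor(c['color'],cv2.COLOR_RGB2BGR)
cv2.imwrite('pics/s36.png',cv2.resize(im[90:230,230:390],None,fx=4,fy=4,interpolation=3))"
```

```text
t 47.85 tcp [0.6348 0.2842 0.0746] yaw(tool y) 98.32 tilt 0.19 F [ 0.8  0.  -1.2] open 0.0626 q6 -1.37
turn tool z (rad): 0.0004 alt -3.1412
shift mm (after turn): [ 0.1 -1.2 48.6]
```

View pics/w36.png

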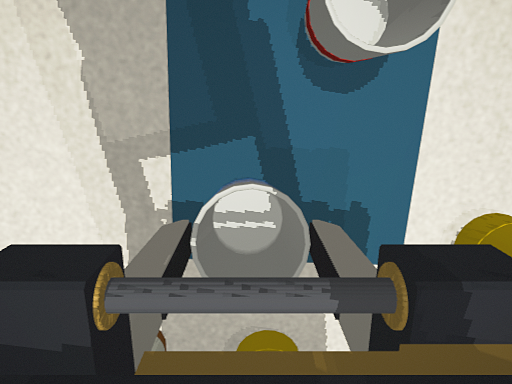

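View pics/s36.png

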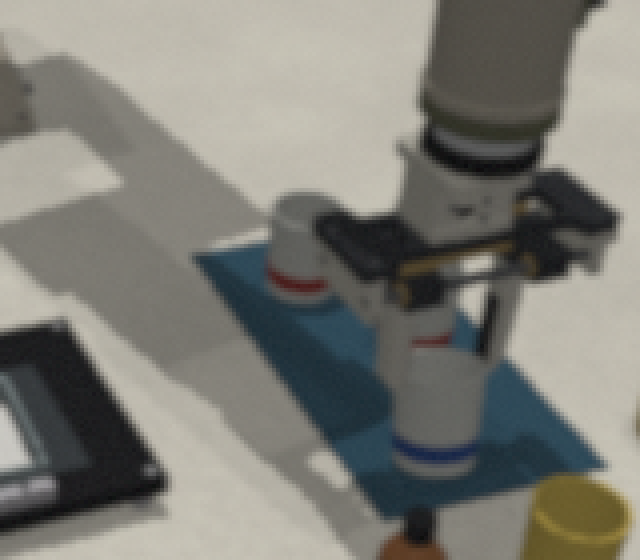

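send_rows:
  targets:
    - [-1,[0,0,4],0]
    - [-1,[0,0,4],0]
    - [-1,[0,0,3],0]
    - [-1,[0,0,0],0]

```text
t: 48.35
tool_pos: [0.6336, 0.2835, 0.0608]
orientation: [0.228, -3.133, 0.001]
force: [0.2, -1.4, 1.5]
opening: 0.0625
```

send_rows:
  targets:
    - [-1,[0,0,3],0]
    - [-1,[0,0,0],0]

```text
t: 48.55
tool_pos: [0.6336, 0.2835, 0.058]
orientation: [0.228, -3.133, 0.001]
force: [1.0, -1.4, 3.5]
opening: 0.0627
```

send_rows:
  targets:
    - [-0.2,[0,0,0],0]
    - [0.6,[0,0,0],0]
    - [1,[0,0,0],0]
    - [1,[0,0,0],0]
    - [1,[0,0,-20],0]
    - [1,[0,0,-30],0]
    - [1,[0,0,-30],0]
    - [1,[0,0,0],0]
    - [1,[0,0,0],0]

```text
t: 49.45
tool_pos: [0.634, 0.2842, 0.1392]
orientation: [-0.228, 3.131, 0.001]
force: [-0.2, -1.0, 0.1]
opening: 0.0927
```

```bash
python3 -c "
from h import *
plan(*S(.035,.1),.1,8.3)
w=cam('wrist','w37')
c=cam('scene'); im=cv2.cvtColor(c['color'],cv2.COLOR_RGB2BGR)
cv2.imwrite('pics/s37.png',cv2.resize(im[100:250,150:390],None,fx=3.3,fy=3.3,interpolation=3))
c=cam('top');im=cv2.cvtColor(c['color'],cv2.COLOR_RGB2BGR)
cv2.imwrite('pics/t37.png',cv2.resize(im[140:260,235:435],None,fx=4,fy=4,interpolation=3))"
```

```text
t 49.45 tcp [0.634  0.2842 0.1392] yaw(tool y) 98.33 tilt 0.11 F [-0.2 -1.   0.1] open 0.0927 q6 -1.37
turn tool z (rad): -1.5703 alt 1.5713
shift mm (after turn): [226.4  77.3  38.9]
```

View pics/w37.png

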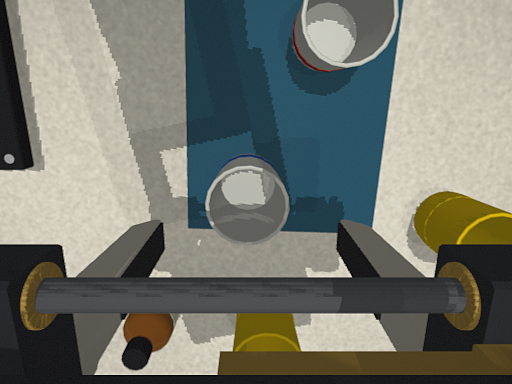

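View pics/s37.png

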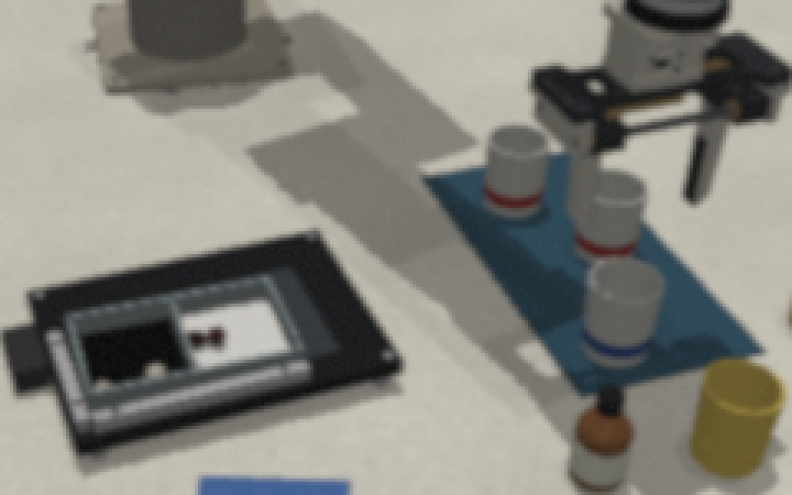

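View pics/t37.png

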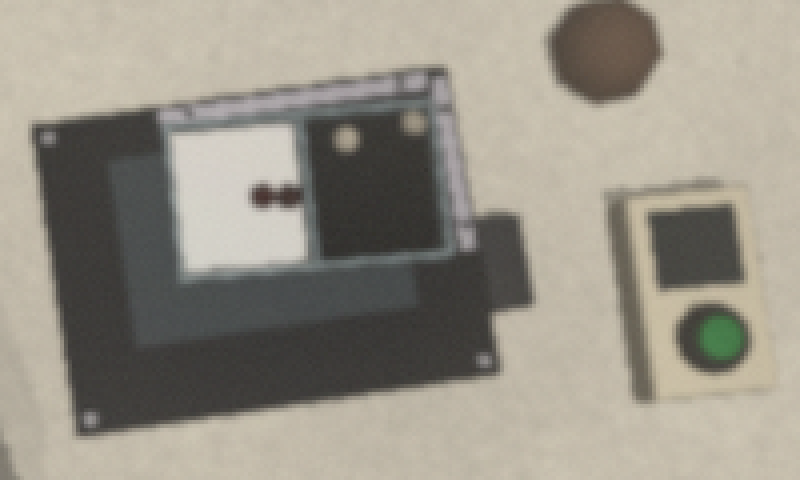

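```bash
python3 -c "
from h import *
print(SI((.5484,-.0711)),SI((.5952,.0098)))
plan(*S(-.05,-.034),.14,98.3)"
```

```text
[-0.02369789 -0.01281327] [0.03429033 0.06048349]
t 49.6 tcp [0.6324 0.2835 0.1362] yaw(tool y) 98.32 tilt 0.18 F [ 0.2  0.6 -1.5] open 0.0926 q6 -1.37
turn tool z (rad): 0.0004 alt -3.1412
shift mm (after turn): [ 160.6 -359.9   -3.1]
```

send_rows:
  targets:
    - [1,[16,-36,0],0]
    - [1,[16,-36,0],0]
    - [1,[16,-36,0],0]
    - [1,[16,-36,0],0]
    - [1,[16,-36,0],0]
    - [1,[16,-36,0],0]
    - [1,[16,-36,0],0]
    - [1,[16,-36,0],0]
    - [1,[16,-36,0],0]
    - [1,[17,-36,0],0]
    - [1,[0,0,0],0]
    - [1,[0,0,0],0]

```text
t: 50.8
tool_pos: [0.5254, -0.0961, 0.1371]
orientation: [0.224, -3.132, -0.002]
force: [1.0, 0.3, 0.1]
opening: 0.0929
```

```bash
python3 -c "
from h import *
plan(*S(-.05,-.034),.044,98.3);st()"
```

```text
t 50.8 tcp [ 0.5254 -0.0961  0.1371] yaw(tool y) 98.19 tilt 0.11 F [1.  0.3 0.1] open 0.0929 q6 -1.99
turn tool z (rad): -0.002 alt 3.1396
shift mm (after turn): [-0.2  0.1 93.1]
stage xy of tcp [-50.  -34.2]
```

send_rows:
  targets:
    - [1,[0,0,40],-0.002]
    - [1,[0,0,35],0]
    - [1,[0,0,18],0]
    - [1,[0,0,0],0]
    - [1,[-8,0,0],0]
    - [1,[-8,0,0],0]
    - [1,[-5,0,0],0]
    - [1,[-3,0,0],0]
    - [1,[0,0,0],0]

```text
t: 51.7
tool_pos: [0.5511, -0.0923, 0.046]
orientation: [-0.231, 3.132, -0.001]
force: [0.5, 0.0, 0.2]
opening: 0.0931
```

send_rows:
  targets:
    - [1,[-3,0,0],0]
    - [1,[0,0,0],0]

```text
t: 51.9
tool_pos: [0.5517, -0.092, 0.0453]
orientation: [0.231, -3.13, -0.0]
force: [-7.9, -0.8, 6.2]
opening: 0.0932
```

```bash
python3 -c "
from h import *
plan();st()"
```

```text
t 51.9 tcp [ 0.5517 -0.092   0.0453] yaw(tool y) 98.45 tilt 0.18 F [-7.9 -0.8  6.2] open 0.0932 q6 -1.97
shift mm (after turn): [0. 0. 0.]
stage xy of tcp [-23.5 -34. ]
```

send_rows:
  targets:
    - [1,[8,0,0],0]
    - [1,[12,0,-20],0]
    - [0.1,[0,0,-45],0]
    - [0.1,[0,0,0],0.143]
    - [0.1,[0,0,0],0.143]
    - [0.1,[0,0,0],0.143]
    - [0.1,[0,0,0],0.143]
    - [0.1,[0,0,0],0.143]
    - [0.1,[0,0,0],0.143]
    - [0.1,[0,0,0],0.143]
    - [0.1,[0,0,0],0.143]
    - [0.1,[0,0,0],0.143]

```text
t: 53.1
tool_pos: [0.533, -0.0947, 0.1102]
orientation: [1.703, 2.64, 0.001]
force: [0.0, -0.5, 0.4]
opening: 0.051
```

send_rows:
  targets:
    - [0.1,[0,0,0],0.143]
    - [0.1,[0,0,0],0.143]
    - [0.1,[0,0,0],0]

```text
t: 53.4
tool_pos: [0.5331, -0.0947, 0.1103]
orientation: [2.057, 2.374, 0.001]
force: [0.4, 0.6, 0.1]
opening: 0.0515
```

```bash
python3 -c "
from h import *
plan(*S(.035,.085),0.044,8.3)"
```

```text
t 53.4 tcp [ 0.5331 -0.0947  0.1103] yaw(tool y) 8.16 tilt 0.03 F [0.4 0.6 0.1] open 0.0515 q6 -0.41
turn tool z (rad): -0.0024 alt 3.1392
shift mm (after turn): [119.   77.2  66.3]
```

send_rows:
  targets:
    - [0.1,[30,19,0],0]
    - [0.1,[30,19,0],0]
    - [0.1,[30,20,0],0]
    - [0.1,[30,19,0],0]
    - [0.1,[0,0,0],0]
    - [0.1,[0,0,0],0]

```text
t: 54.0
tool_pos: [0.5919, 0.0357, 0.11]
orientation: [-2.049, -2.382, 0.001]
force: [-0.7, -0.3, -0.4]
opening: 0.0511
```

```bash
python3 -c "
from h import *
plan(*S(.035,.08),0.044,8.3);st()"
```

```text
t 54.0 tcp [0.5919 0.0357 0.11  ] yaw(tool y) 8.6 tilt 0.02 F [-0.7 -0.3 -0.4] open 0.0511 q6 -0.18
turn tool z (rad): 0.0052 alt -3.1364
shift mm (after turn): [-6.5  0.3 66. ]
stage xy of tcp [34.8 86.5]
```

send_rows:
  targets:
    - [0.1,[0,0,35],0.005]
    - [0.1,[0,0,31],0]
    - [0.1,[-6,0,0],0]
    - [0.1,[-6,0,0],0]
    - [0.1,[-5,0,0],0]
    - [0.1,[-3,0,0],0]
    - [0.1,[-3,0,0],0]
    - [0.1,[0,0,0],0]

```text
t: 54.8
tool_pos: [0.5963, 0.012, 0.0455]
orientation: [2.06, 2.37, 0.002]
force: [-1.0, 1.0, -0.1]
opening: 0.0511
```

send_rows:
  targets:
    - [0.1,[-3,0,0],0]
    - [0.1,[0,0,0],0]

```text
t: 55.0
tool_pos: [0.596, 0.01, 0.0447]
orientation: [-2.06, -2.372, -0.002]
force: [-1.1, 4.3, 3.5]
opening: 0.0514
```

send_rows:
  targets:
    - [0.1,[-2,0,0],0]
    - [0.1,[0,0,0],0]

```text
t: 55.2
tool_pos: [0.596, 0.0099, 0.0448]
orientation: [-2.058, -2.371, -0.004]
force: [-2.3, 12.4, 5.6]
opening: 0.051
```

```bash
python3 -c "
from h import *
plan();st()"
```

```text
t 55.2 tcp [0.596  0.0099 0.0448] yaw(tool y) 8.07 tilt 0.2 F [-2.3 12.4  5.6] open 0.051 q6 -0.21
shift mm (after turn): [0. 0. 0.]
stage xy of tcp [35.1 60.4]
```

send_rows:
  targets:
    - [0.1,[5,0,0],0]
    - [0.1,[12,0,0],0]
    - [-1,[0,0,-45],0]
    - [-1,[0,0,-45],0]
    - [-1,[0,0,0],0]
    - [-1,[0,0,0],0]

```text
t: 55.8
tool_pos: [0.5947, 0.0245, 0.1358]
orientation: [2.059, 2.369, 0.003]
force: [-0.3, 0.7, -0.0]
opening: 0.0238
```

```bash
python3 -c "
from h import *
plan(.513,-.330,.12,8.3)"
```

```text
t 55.8 tcp [0.5947 0.0245 0.1358] yaw(tool y) 8.03 tilt 0.19 F [-0.3  0.7 -0. ] open 0.0238 q6 -0.18
turn tool z (rad): -0.0047 alt 3.1369
shift mm (after turn): [-339.  -132.    15.7]
```

send_rows:
  targets:
    - [-1,[-34,-13,0],0]
    - [-1,[-34,-13,0],0]
    - [-1,[-34,-13,0],0]
    - [-1,[-34,-13,0],0]
    - [-1,[-34,-13,0],0]
    - [-1,[-34,-13,0],0]
    - [-1,[-34,-13,0],0]
    - [-1,[-34,-13,0],0]
    - [-1,[-34,-14,0],0]
    - [-1,[-33,-14,0],0]
    - [-1,[0,0,0],0]
    - [-1,[0,0,0],0]

```text
t: 57.0
tool_pos: [0.5089, -0.3295, 0.132]
orientation: [-2.061, -2.367, 0.0]
force: [0.0, 2.0, 0.1]
opening: 0.0007
```

```bash
python3 -c "
from h import *
plan(.513,-.330,.10,8.3)
w=cam('wrist','w40');print(w2pix(w,(.513,-.33,.063)))
c=cam('scene'); im=cv2.cvtColor(c['color'],cv2.COLOR_RGB2BGR)
hs=cv2.cvtColor(im,cv2.COLOR_BGR2HSV)
m=cv2.inRange(hs,(45,80,30),(90,255,255));ys,xs=np.nonzero(m[150:260,80:150]);print('scene green',xs.mean()+80,ys.mean()+150,len(xs),pix2w(c,(xs.mean()+80,ys.mean()+150),.061))
cv2.imwrite('pics/s40.png',cv2.resize(im[100:250,150:390],None,fx=3.3,fy=3.3,interpolation=3))
c=cam('top');im=cv2.cvtColor(c['color'],cv2.COLOR_RGB2BGR)
cv2.imwrite('pics/t40.png',cv2.resize(im[140:260,235:435],None,fx=4,fy=4,interpolation=3))
cv2.imwrite('pics/t40c.png',cv2.resize(im[145:310,100:220],None,fx=4,fy=3.6,interpolation=3))"
```

```text
t 57.0 tcp [ 0.5089 -0.3295  0.132 ] yaw(tool y) 7.91 tilt 0.2 F [0.  2.  0.1] open 0.0007 q6 -0.8
turn tool z (rad): -0.0068 alt 3.1348
shift mm (after turn): [-1.2  4.  32. ]
[256.31625849 198.87519176]
scene green 108.14492753623188 190.08695652173913 69 [ 0.51879588 -0.33064409  0.061     ]
```

View pics/w40.png

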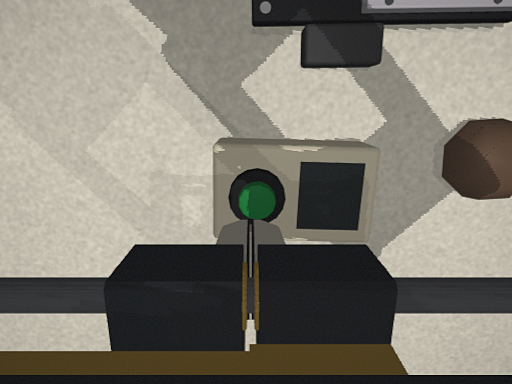

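View pics/t40.png

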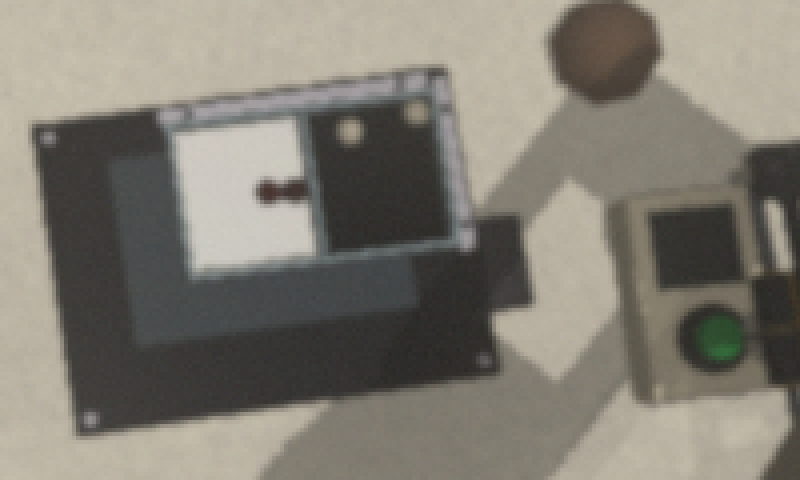

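View pics/t40c.png

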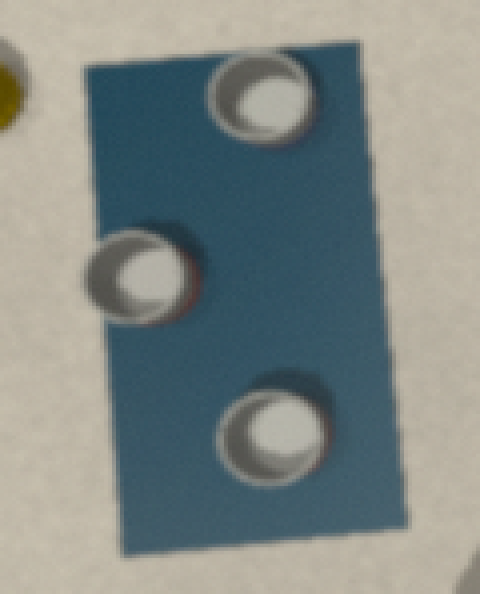

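View pics/s40.png

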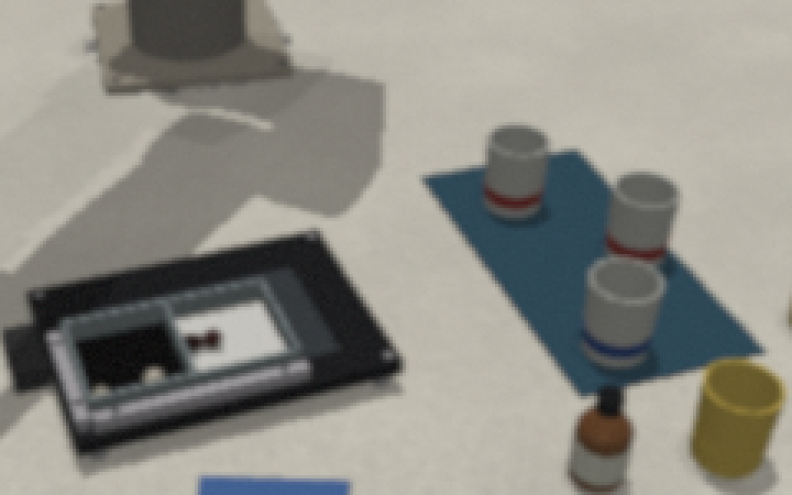

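```bash
python3 -c "
from h import *
c=cam('top');s=cam('scene')
g=lambda x,y,z:pix2w(c,(x/4+100-.4,y/3.6+145-.4),z)
m=[g(85,67,.003),g(360,42,.003),g(408,526,.003),g(122,557,.003)]
mc=np.mean(m,0);ux=(m[0]+m[1]-m[2]-m[3])[:2];ux/=np.linalg.norm(ux);uy=np.array([-ux[1],ux[0]])
print(mc,np.degrees(np.arctan2(ux[1],ux[0])))
for n,p in (('3',(262,97)),('2',(134,276)),('1',(271,436))):
  q=g(*p,.075); print(n,q,'mat',(q-mc)[:2]@ux,(q-mc)[:2]@uy, [w2pix(s,(q[0],q[1],z)) for z in (.003,.075)])
for r in optics.cut_out('scene','cup1_mid')+optics.cut_out('scene','cup3_mid'):
  ys,xs=np.nonzero(r['region']);q=pix2w(s,((xs.min()+xs.max())/2,(ys.min()+ys.max())/2),.039)
  print(round(r['confidence'],2),(xs.min(),xs.max(),ys.min(),ys.max()),np.round(q,3),'mat',(q-mc)[:2]@ux,(q-mc)[:2]@uy)
"
```

```text
[0.50810828 0.30147086 0.003     ] 6.331605087897888
3 [0.63660386 0.28141417 0.075     ] mat 0.12549988223602296 -0.03410517994815962 [array([335.12385161, 203.61510295]), array([338.94402459, 183.43851481])]
2 [0.51460989 0.35442317 0.075     ] mat 0.012301660567389043 0.05191229784841959 [array([341.832499  , 175.78636121]), array([345.55474555, 156.4194204 ])]
1 [0.40947739 0.26903476 0.075     ] mat -0.10160640982972576 -0.021360979475605592 [array([304.88556615, 160.52221516]), array([307.06494656, 141.62482198])]
0.64 (np.int64(297), np.int64(316), np.int64(138), np.int64(165)) [0.411 0.27  0.039] mat -0.09965311631767299 -0.02035127961727814
0.94 (np.int64(388), np.int64(416), np.int64(172), np.int64(204)) [0.651 0.474 0.039] mat 0.160831411996714 0.15590183217228282
0.93 (np.int64(327), np.int64(350), np.int64(179), np.int64(210)) [0.641 0.284 0.039] mat 0.12983929277971595 -0.03178661923990564
0.63 (np.int64(359), np.int64(387), np.int64(209), np.int64(244)) [0.779 0.319 0.039] mat 0.27146585163690057 -0.012719201080569993
```

send_rows:
  targets:
    - [-1,[-1,4,30],0]
    - [-1,[0,0,25],0]
    - [-1,[0,0,5],0]
    - [-1,[0,0,0],0]
    - [-1,[0,0,0],0]

```text
t: 57.85
tool_pos: [0.515, -0.3306, 0.0757]
orientation: [2.059, 2.37, 0.0]
force: [-1.0, 0.2, -0.3]
opening: 0.0007
```

send_rows:
  targets:
    - [-1,[0,0,4],0]
    - [-1,[0,0,4],0]
    - [-1,[0,0,4],0]
    - [-1,[0,0,0],0]

```text
t: 58.25
tool_pos: [0.5149, -0.3307, 0.0626]
orientation: [2.06, 2.37, 0.0]
force: [0.8, 0.1, 3.8]
opening: 0.0004
```

send_rows:
  targets:
    - [-1,[0,0,3],0]
    - [-1,[0,0,2],0]
    - [-1,[0,0,2],0]
    - [-1,[0,0,0],0]

```text
t: 58.65
tool_pos: [0.5152, -0.331, 0.0607]
orientation: [2.059, 2.37, -0.0]
force: [-14.3, 11.1, 38.8]
opening: 0.0005
```

send_rows:
  targets:
    - [-1,[0,0,-4],0]
    - [-1,[0,0,-10],0]
    - [-1,[0,0,-30],0]
    - [-1,[0,0,-40],0]
    - [-1,[0,0,0],0]
    - [-1,[0,0,0],0]

```text
t: 59.25
tool_pos: [0.5148, -0.3307, 0.1403]
orientation: [2.059, 2.37, 0.0]
force: [1.1, 0.2, -1.1]
opening: 0.0007
```

```bash
python3 -c "
from h import *
plan()
w=cam('wrist','w41')
c=cam('scene'); im=cv2.cvtColor(c['color'],cv2.COLOR_RGB2BGR)
cv2.imwrite('pics/s41.png',cv2.resize(im[100:250,150:390],None,fx=3.3,fy=3.3,interpolation=3))
c=cam('top');im=cv2.cvtColor(c['color'],cv2.COLOR_RGB2BGR)
cv2.imwrite('pics/t41.png',cv2.resize(im[140:310,100:360],None,fx=3,fy=3,interpolation=3))"
```

```text
t 59.25 tcp [ 0.5148 -0.3307  0.1403] yaw(tool y) 8.02 tilt 0.1 F [ 1.1  0.2 -1.1] open 0.0007 q6 -0.79
shift mm (after turn): [0. 0. 0.]
```

View pics/t41.png

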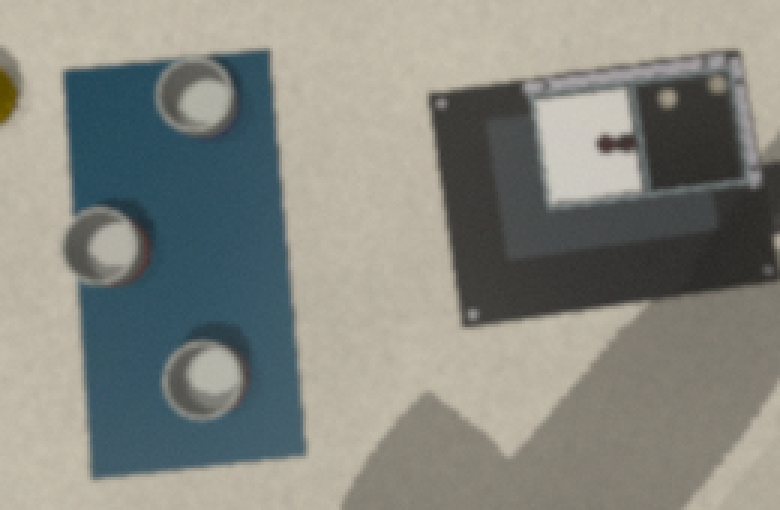

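View pics/s41.png

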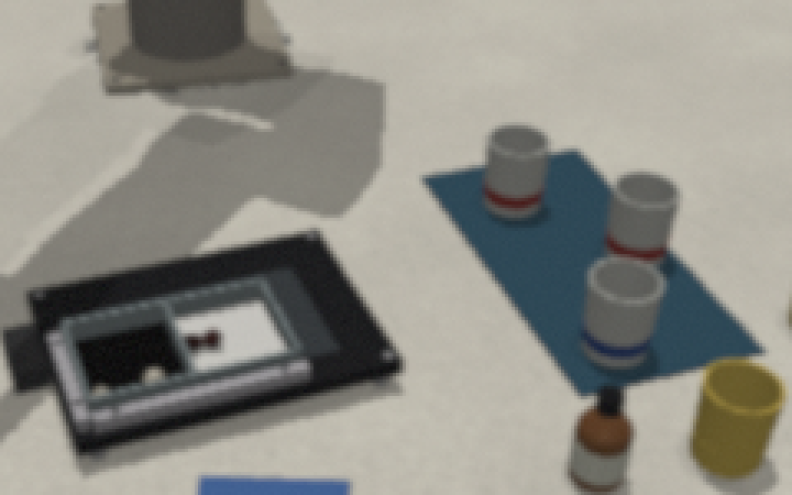

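View pics/w41.png

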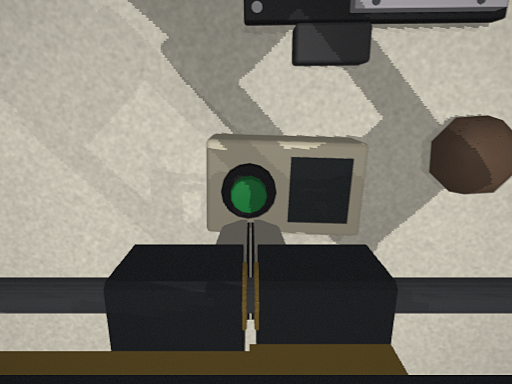

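send_rows:
  targets:
    - [-1,[0,0,40],0]
    - [-1,[0,0,30],0]
    - [-1,[0,0,0],0]
    - [-1,[0,0,0],0]

```text
t: 59.8
tool_pos: [0.5131, -0.3294, 0.0679]
orientation: [-2.058, -2.369, 0.0]
force: [-0.2, 1.2, 0.2]
opening: 0.0003
```

send_rows:
  targets:
    - [-1,[0,0,2],0]
    - [-1,[0,0,0],0]
    - [-1,[0,0,0],0]

```text
t: 60.1
tool_pos: [0.5146, -0.3305, 0.068]
orientation: [2.06, 2.371, 0.0]
force: [0.0, -0.2, -0.4]
opening: 0.0003
```

send_rows:
  targets:
    - [-1,[0,0,1.5],0]
    - [-1,[0,0,0],0]
    - [-1,[0,0,0],0]

```text
t: 60.4
tool_pos: [0.5147, -0.3306, 0.0663]
orientation: [2.06, 2.371, 0.0]
force: [0.5, -0.4, 2.1]
opening: 0.0006
```

send_rows:
  targets:
    - [-1,[0,0,1.5],0]
    - [-1,[0,0,0],0]
    - [-1,[0,0,0],0]

```text
t: 60.7
tool_pos: [0.5146, -0.3305, 0.0646]
orientation: [2.06, 2.371, 0.0]
force: [1.6, -1.1, 2.3]
opening: 0.0009
```

send_rows:
  targets:
    - [-1,[0,0,1.5],0]
    - [-1,[0,0,0],0]
    - [-1,[0,0,0],0]

```text
t: 61.0
tool_pos: [0.5146, -0.3305, 0.063]
orientation: [2.06, 2.371, 0.0]
force: [2.3, -1.8, 5.0]
opening: 0.0002
```

send_rows:
  targets:
    - [-1,[0,0,1.5],0]
    - [-1,[0,0,0],0]
    - [-1,[0,0,0],0]

```text
t: 61.3
tool_pos: [0.5146, -0.3305, 0.0615]
orientation: [2.06, 2.371, 0.0]
force: [3.0, -2.1, 5.0]
opening: 0.0002
```

send_rows:
  targets:
    - [-1,[0,0,2],0]
    - [-1,[0,0,1],0]
    - [-1,[0,0,0],0]

```text
t: 61.6
tool_pos: [0.5147, -0.3306, 0.061]
orientation: [2.06, 2.371, -0.0]
force: [-5.8, 4.4, 23.3]
opening: 0.0003
```

send_rows:
  targets:
    - [-1,[0,0,-5],0]
    - [-1,[0,0,-10],0]
    - [-1,[0,0,-35],0]
    - [-1,[0,0,-40],0]
    - [-1,[0,0,0],0]
    - [-1,[0,0,0],0]
    - [-1,[0,0,0],0]

```text
t: 62.3
tool_pos: [0.5131, -0.3294, 0.1463]
orientation: [-2.058, -2.369, 0.0]
force: [-0.9, -0.1, 0.3]
opening: 0.0008
```

```bash
python3 -c "
from h import *
plan()
c=cam('top');im=cv2.cvtColor(c['color'],cv2.COLOR_RGB2BGR)
cv2.imwrite('pics/t42.png',cv2.resize(im[140:310,100:360],None,fx=3,fy=3,interpolation=3))"
```

```text
t 62.3 tcp [ 0.5131 -0.3294  0.1463] yaw(tool y) 8.02 tilt 0.21 F [-0.9 -0.1  0.3] open 0.0008 q6 -0.79
shift mm (after turn): [0. 0. 0.]
```

View pics/t42.png

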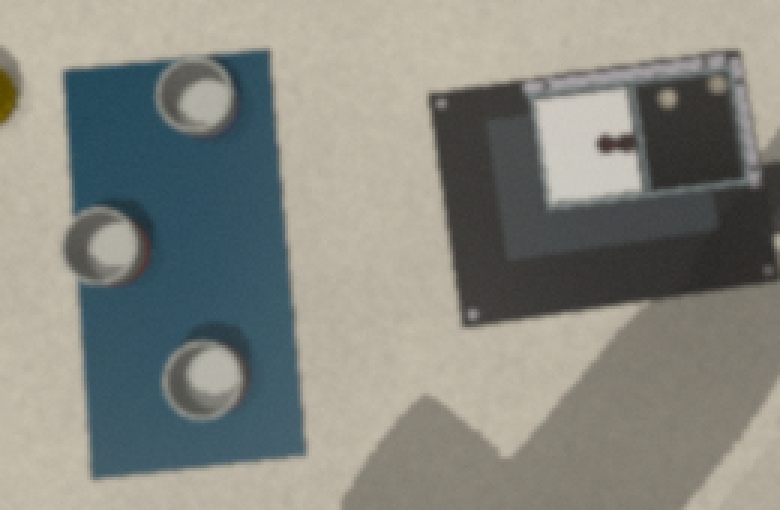

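```bash
python3 -c "
from h import *
print(ticket.close_job())"
```

```text
the job is handed in; nothing more can be done
None
```

The job is done and handed in at about 62 s of the 210 s; the close call gave no verdict.

- **Tray:** I pushed it square into the stop corner. Tipping cup 2 dragged it 2–4 mm off the right-hand stop. I re-seated it against both stops before pressing start; each push stopped hard, within 0.2 mm of where it had first seated.
- **Chips:** Each cup was gripped by its rim and tipped over the tray wall. Two dark chips (one from each red-banded cup) are in the white well and two pale chips are in the black well. None missed, and the last pictures show all three cups empty.
- **Cups:** All three stand upright on the mat, let go. Between two looks one red-banded cup had moved about 3 cm while the robot was elsewhere. It measured about 52 mm off the mat's centre line (limit 85), so I left it.
- **Button:** I pressed start twice. The first press stopped at about 39 N, 4 mm higher than the stated heights implied. I pressed again slowly: force rose to about 5 N over 6 mm, then met a hard stop, so both presses went fully down. I then raised the arm clear.

The tray seat rests on those contact stops and the top picture, as the camera calibration is only good to about 2 mm. The bottle, slide box and rock were not touched.

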